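# Run the cast bars through the marking slide

### The job

Bring the empty carrier to its loading station at the left end of the slide, then lay every silver bar from the grey sheet squarely across both of the carrier's raised ridges, centred, side by side in the bays between the pins. Slide the loaded carrier into its middle station at the marking unit, press the start button fully once it stands there, then slide it on to the right-hand station with all the bars still in place. Finally lay all the bars squarely across both ridges of the wooden rest in the same way, leave the carrier at the right-hand station, and do not disturb the mallet, the pliers or the jar.

Things in the scene. Friction and masses are not known exactly. Their poses are not given: they have to be found in the camera images.
- bar1: cast silver bar, a plain metal bar 184 mm long, 20 mm wide, 14 mm high as it first lies, corners slightly rounded, about 540 g; origin at its centre, x along its length, y across, z up through its thickness. At first lies on the thin sheet at the robot's left; may be absent
- bar2: cast silver bar, a plain metal bar 184 mm long, 20 mm wide, 14 mm high as it first lies, corners slightly rounded, about 540 g; origin at its centre, x along its length, y across, z up through its thickness. At first lies on the thin sheet at the robot's left; may be absent
- bar3: cast silver bar, a plain metal bar 178 mm long, 16 mm wide, 16 mm high as it first lies, corners slightly rounded, about 480 g; origin at its centre, x along its length, y across, z up through its thickness. At first lies on the thin sheet at the robot's left; may be absent
- sheet: thin grey sheet, 200 x 340 x 3 mm, fixed on the bench at the robot's left; origin at the centre of its underside (the bench top). The bars start on it, about 100 mm apart or more, roughly along its x
- carrier (a joint): travel of the carrier along the slide, in m: 0 = loading station (left end, the robot's left, +y), 0.11 = middle station in front of the marking unit, 0.22 = right-hand station. A spring detent holds it within about 3 mm of each station; getting over a detent takes about 4 to 6 N, running between them about 2 N, and it stays where it is left. Hard stops lie about 3 mm past the two end stations. It counts as in its station within 5 mm
- carrier_mid (a point): point midway between the carrier's two bright steel ridges and midway along them, at the height of their tops (72 mm above the bench). x points across the slide away from the robot, y along it to the left; the carrier travels along -y as its joint grows. The ridges run along y, 140 mm to either side, 8 mm thick, 30 mm above the dark deck, centre lines at x = -43 and 43 mm. Bars lie across them, along x
- carrier_bay (a point): centre of the carrier's right-hand bay, at ridge-top height, 80 mm along -y from carrier_mid, same axes. Upright separator pins, 6 mm thick and 10 mm high, stand on both ridges at y = -120, -40, 40 and 120 mm from carrier_mid and part them into three bays (the others centred 80 and 160 mm along +y from here). A bar lies down on the ridges in a bay, not on the pins
- carrier_fin (a point): centre of the top edge of the carrier's upright black handle fin, 40 mm wide (x), 12 mm thick (y), standing 70 mm above the deck, its top 112 mm above the bench, at the left end of the carrier, 165 mm along +y from carrier_mid. Same axes as carrier_mid; can be pinched across its thickness from above, or pushed, to move the carrier
- start_button (a joint): travel of the marking unit's start button in m, 0 = up, 0.006 = fully down (5 N, spring return); it counts as pressed beyond 0.004
- start_button_top (a point): centre of the top of the grey push button, 32 mm across, on its black housing on the bench in front of the slide; pressed straight down
- rest: fixed wooden rest at the robot's right: base 120 x 300 x 14 mm, two wooden ridges along its y, 140 mm to either side, 8 mm thick, centre lines at x = -43 and 43 mm, tops 60 mm above the bench. Origin at the centre of its underside (bench height). Pins like the carrier's (6 mm thick, 10 mm high, at y = -120, -40, 40, 120 mm) part it into three bays. Bars lie across the ridges, along x, either way round
- mallet: bystander: metal-headed mallet (hammer), about 240 mm long, lying to the left of the sheet; leave alone
- pliers: bystander: pliers with blue grips, 140 mm long, lying at the right of the slide; leave alone
- jar: bystander: small glass jar, 60 mm across and 75 mm tall, near the left end of the slide; leave alone
Not all that is in view belongs to the job. Leave any pink look-alike of the bar2 alone.

How it is judged:
On the way, in this order (a step that is already met when the one before it is completed fails the run):
1. the carrier stands in its loading station (value of joint carrier between -0.005 and 0.005 m), for 0.2 s.
2. all bars lie across both ridges of the carrier, at the loading station (all of step 1 and x of bar1 in the frame of carrier_mid between -0.02 and 0.02 m and z of bar1 in the frame of carrier_mid between 0.003 and 0.014 m and angle between the x axis of each of bar1, bar2, bar3 and the x axis of carrier_mid, either way round below 0.17 rad and linear speed of each of bar1, bar2, bar3 below 0.03 m/s and x of bar2 in the frame of carrier_mid between -0.02 and 0.02 m and z of bar2 in the frame of carrier_mid between 0.003 and 0.014 m and x of bar3 in the frame of carrier_mid between -0.02 and 0.02 m and z of bar3 in the frame of carrier_mid between 0.003 and 0.014 m), for 0.3 s.
3. the carrier stands in the middle station with all bars on its ridges (value of joint carrier between 0.105 and 0.115 m and x of bar1 in the frame of carrier_mid between -0.02 and 0.02 m and z of bar1 in the frame of carrier_mid between 0.003 and 0.014 m and angle between the x axis of each of bar1, bar2, bar3 and the x axis of carrier_mid, either way round below 0.17 rad and linear speed of each of bar1, bar2, bar3 below 0.03 m/s and x of bar2 in the frame of carrier_mid between -0.02 and 0.02 m and z of bar2 in the frame of carrier_mid between 0.003 and 0.014 m and x of bar3 in the frame of carrier_mid between -0.02 and 0.02 m and z of bar3 in the frame of carrier_mid between 0.003 and 0.014 m), for 0.3 s.
4. the start button is pressed with the loaded carrier in the middle station (all of step 3 and value of joint start_button above 0.004 m), for 0.05 s.
5. the carrier stands in the right-hand station with all bars on its ridges (value of joint carrier between 0.215 and 0.225 m and x of bar1 in the frame of carrier_mid between -0.02 and 0.02 m and z of bar1 in the frame of carrier_mid between 0.003 and 0.014 m and angle between the x axis of each of bar1, bar2, bar3 and the x axis of carrier_mid, either way round below 0.17 rad and linear speed of each of bar1, bar2, bar3 below 0.03 m/s and x of bar2 in the frame of carrier_mid between -0.02 and 0.02 m and z of bar2 in the frame of carrier_mid between 0.003 and 0.014 m and x of bar3 in the frame of carrier_mid between -0.02 and 0.02 m and z of bar3 in the frame of carrier_mid between 0.003 and 0.014 m), for 0.3 s.
At the end, for the whole second after the job is handed in: every bar lies at rest across both ridges of the wooden rest (centre within 20 mm of the middle line between the ridges and 3 to 14 mm above their tops, within 0.17 rad of square to them), and the carrier stands within 5 mm of its right-hand station (value of joint carrier between 0.215 and 0.225 m and x of bar1 in the frame of rest between -0.02 and 0.02 m and z of bar1 in the frame of rest between 0.063 and 0.074 m and angle between the x axis of each of bar1, bar2, bar3 and the x axis of rest, either way round below 0.17 rad and linear speed of each of bar1, bar2, bar3 below 0.03 m/s and x of bar2 in the frame of rest between -0.02 and 0.02 m and z of bar2 in the frame of rest between 0.063 and 0.074 m and x of bar3 in the frame of rest between -0.02 and 0.02 m and z of bar3 in the frame of rest between 0.063 and 0.074 m); the robot touches nothing.
It fails at once if the mallet is moved by more than 40 mm (distance of mallet from where it was at the start of the episode above 0.04 m).
It fails at once if the pliers is moved by more than 40 mm (distance of pliers from where it was at the start of the episode above 0.04 m).
It fails at once if the jar is moved by more than 40 mm (distance of jar from where it was at the start of the episode above 0.04 m).
Of bar1, bar2, bar3 only 2 to 3 are there at a start; the rules pass over those that are not, and their reading is None.
At some moment in a run one of bar1, bar2, bar3 may be knocked a few centimetres aside while the robot is not near it.
It also fails if it takes over 210 s, if anything falls off the work surface, if the arm or the gripper's body presses on something with over 40 N, if the wrist force passes 120 N, or if a joint passes its speed limit or range.

### The arm

A 6-joint arm with a two-finger parallel gripper is mounted at the origin on the work surface. World frame = base frame: x ahead of the robot, y to its left, z up, the work surface at z = 0. Lengths are in m, angles in rad, forces in N, time in s.
With the tool pointing down it reaches from about 0.35 to 0.975 m from the base axis. Payload 4.9 kg.
Tool frame: the origin (TCP) lies between the finger pads; the fingertips stand 22 mm ahead of it and the grasp point (between the pads) lies 3 mm ahead of it; z points along the fingers, y is the line along which they close (so a half turn about z gives the same grasp; the last joint's range is limited). The gripper opens to 85 mm and grips with 20 to 120 N. Pads are 22 mm wide; open, the fingers measure 114 mm over their backs; the gripper's body (76 mm by 85 mm) begins 54 mm behind the grasp point. The pads swing forward as they close: fully open they stand 13 mm farther back than shut.
Start: joints at [1.045, 0.053, 1.613, -0, 1.476, -0.119], TCP at [0.247, 0.574, 0.253] pointing down, gripper open.
Joint ranges: [-3.01, 3.01], [-1.01, 2.22], [0.06, 2.58], [-1.02, 4.17], [0.09, 2.62], [-3.14, 3.14]. Speed limits (rad/s): [2.57, 2.57, 3.14, 3.14, 3.14, 3.14].

### API

Orientations are given as a unit quaternion [w, x, y, z].
In Python, from plant import state, grab_frame, get_calibration, job_done, recognise, regions_of gives the robot as it stands.
- The arm moves only by the tool apply_moves, never from a script. Its argument "targets" is a list of rows, each an object with "translation": the shift along the tool's x, y, z normalised to -1 to 1, where 1 is 100 mm, a list of three; "twist": the turn about the tool's z normalised to -1 to 1, where 1 is 0.1 rad; "hand": the opening, from 0 (shut) to 1 (fully open). A call has 1 to 8 rows; each row shifts and turns the commanded pose from where the row before left it, along the tool's axes as they then stand; what a row does not reach is not made up. A row lasts 1/10 s, in which the tool goes at most 50 mm and 8.59 degrees, less where a joint would pass 70% of its speed; a pose out of reach is approached as far as the arm can. A call with a number of a shift or a turn outside -1 to 1 is refused whole. A call with a gripper value outside its range is refused whole. The fingers move at their own pace and stop on an object; the grip force is fixed at half the most. Time passes only in rows, so rows that do not move let the fingers close. It gives the time, the measured TCP pose, the force, the opening and the grip force at its end, in the units of the state.
- state(): the state, without advancing time (a new reading comes with each control period).
- grab_frame(name): name is "side" or "top"; returns the picture (400x640x3 uint8, red, green, blue); there is no depth.
- get_calibration(name): a dict with "camera_matrix" (3x3 intrinsics, pixels), "pose" (4x4, takes a point from camera to world coordinates). Camera axes: x right, y up, looking along -z (the intrinsics and any distortion apply to the point x, -y, -z); pixel columns grow to the right and rows downward; lengths in m; the calibration is good to about 2 mm. A picture is of the moment at which its call begins. get_calibration takes no time and is no camera call.
- job_done(): hands the job in; it is judged then, once.
Trained networks look in the newest picture that a camera, given by its name, has taken for a name from the list of things; names that differ only in an ending like _2 or _b are one class to them, and where a whole thing is asked for, a point or a joint stands for the part that bears it (a point fixed in the world has none). Each returns a list of dicts, best first, with "score" (0 to 1); they miss things now and then, are a little off and sometimes report something else, mostly with a low value. They report only what shows in the picture. A call takes as long as a camera call. They do not tell look-alikes from the thing itself.
- recognise(camera, query): "point" ([x, y, z] in m, in world coordinates, good to about 4 mm: the middle of the surface that is visible of it).
- regions_of(camera, query): "pixels" (400x640 bool, what is visible of it).
The state is a dict: "time": time; "joint_pos": joint angles; "joint_vel": joint speeds; "joint_efforts": joint torques, N m; "tool_pos": TCP position; "tool_rot": TCP orientation; "contact_force": force on the tool from outside, world axes, zero at the start; "ft_torque": the same for the moment, N m; "gripper_width": opening from 0.0 (shut) to 1.0 (fully open); "grasp_force": force on a finger pad.
Only numpy, scipy, OpenCV 4.12 (cv2) and the standard library are available. Lean on these libraries where they do the work, as an engineer would, in place of code of your own. Each camera call takes 0.05 s, during which the arm holds its last target. There are 200 camera calls.

## Working session

There is one attempt and no reset: what is moved stays moved. The work goes in short steps, Python scripts to look and compute and a tool call to move; the robot and the scene stay as the last step left them, time stands still between calls to the robot, and variables do not carry over. Pictures are saved under pics/ and viewed, at most 14 in all, crops included, and the job is handed in when it is done.

Besides the shell and the picture viewer there is one more tool, called after "Call:" as name(argument=value, ...) on one line, values as JSON. apply_moves: Moves the arm, as the interface text tells. Its arguments: {"type":"object","properties":{"targets":{"type":"array"}},"required":["targets"]}

```bash
ls; mkdir -p pics
cat > h.py <<'E'
import numpy as np, cv2
from plant import *
def save(cam,name):
    f=grab_frame(cam); cv2.imwrite(f'pics/{name}.png',f[:,:,::-1]); return f
def proj(cam,p):
    c=get_calibration(cam);K=np.array(c['camera_matrix']);T=np.array(c['pose'])
    q=np.linalg.inv(T)@np.r_[p,1]; v=K@np.array([q[0],-q[1],-q[2]]); return v[:2]/v[2]
def back(cam,uv,z):
    c=get_calibration(cam);K=np.array(c['camera_matrix']);T=np.array(c['pose'])
    uv=np.atleast_2d(np.asarray(uv,float))
    d=np.linalg.inv(K)@np.c_[uv,np.ones(len(uv))].T; d=T[:3,:3]@(d*np.array([[1],[-1],[-1]])); o=T[:3,3:4]
    return (o+d*((z-o[2])/d[2])).T
def rect(cam,m,z):
    "min-area rect of mask backprojected at height z"
    ys,xs=np.nonzero(m); P=back(cam,np.c_[xs,ys],z)[:,:2]
    (c,s,a)=cv2.minAreaRect((P*1000).astype(np.float32)); 
    if s[0]<s[1]: a+=90; s=s[::-1]
    a=(a+90)%180-90
    return np.round(c,1),np.round(s,1),round(a,1)
E
python3 - <<'E'
from h import *
save('top','t0');save('side','s0')
for cam in('top','side'):
    print(cam,np.round(np.array(get_calibration(cam)['pose'])[:3],2).tolist(), get_calibration(cam).keys())
    for q in['bar1','bar3','sheet','carrier','carrier_fin','carrier_mid','start_button_top','rest','mallet','pliers','jar']:
        print(q,[(np.round(r['point'],3).tolist(),round(r['score'],2)) for r in recognise(cam,q)])
print(state())
E
```

```text
pics
top [[0.02, 0.98, -0.19, 0.15], [-1.0, 0.02, 0.01, 0.06], [0.01, 0.19, 0.98, 1.57]] dict_keys(['camera_matrix', 'pose'])
bar1 [([0.429, 0.222, 0.013], 0.92), ([0.455, 0.129, 0.014], 0.83), ([0.192, 0.37, 0.015], 0.63), ([0.245, -0.26, 0.01], 0.58), ([0.443, 0.328, 0.018], 0.53)]
bar3 [([0.429, 0.222, 0.013], 0.92), ([0.455, 0.129, 0.014], 0.83), ([0.192, 0.37, 0.015], 0.63), ([0.245, -0.26, 0.01], 0.58), ([0.443, 0.328, 0.018], 0.53)]
sheet [([0.443, 0.239, 0.006], 0.96)]
carrier [([0.651, -0.057, 0.038], 0.82), ([0.648, -0.454, 0.016], 0.4)]
carrier_fin [([0.652, -0.056, 0.041], 0.63)]
carrier_mid [([0.65, -0.054, 0.036], 0.63)]
start_button_top [([0.433, -0.01, 0.024], 0.53)]
rest [([0.438, -0.304, 0.012], 0.93), ([0.429, -0.009, 0.024], 0.35)]
mallet [([0.463, 0.534, 0.024], 0.83)]
pliers [([0.651, -0.454, 0.016], 0.6)]
jar [([0.643, 0.447, 0.076], 0.77)]
side [[0.98, -0.1, 0.16, 0.65], [0.19, 0.54, -0.82, -1.09], [0.0, 0.84, 0.55, 0.89]] dict_keys(['camera_matrix', 'pose'])
bar1 [([0.44, 0.21, 0.016], 0.74), ([0.446, 0.322, 0.017], 0.72), ([0.453, 0.12, 0.016], 0.71), ([0.24
[... 811 characters left out ...]
 1.2, 'joint_pos': array([ 1.04500843e+00,  5.26883101e-02,  1.61287302e+00, -1.05352460e-05,
        1.47598870e+00, -1.19005523e-01]), 'joint_vel': array([ 0.00103334,  0.00106338, -0.00054478,  0.00082287, -0.00024027,
       -0.00085528]), 'joint_efforts': array([ 4.14974029e-04, -3.93687451e+01, -3.70462060e+01, -1.20669802e-04,
        6.57484179e-04,  5.03009559e-06]), 'tool_pos': array([0.24728784, 0.57399232, 0.25332697]), 'tool_rot': array([1.17271716e-05, 2.01991282e-01, 9.79387319e-01, 1.85550529e-05]), 'contact_force': array([ 0.05219127, -0.35976284,  0.36412477]), 'ft_torque': array([0.03784178, 0.02214561, 0.00052359]), 'grasp_force': 0.0, 'gripper_width': 0.9981569940172992}
```

View pics/t0.png

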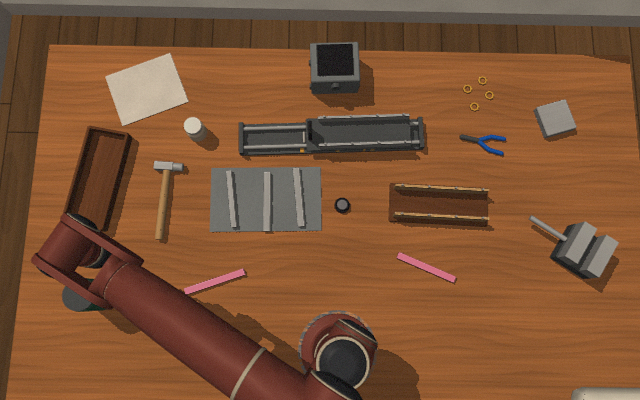

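View pics/s0.png

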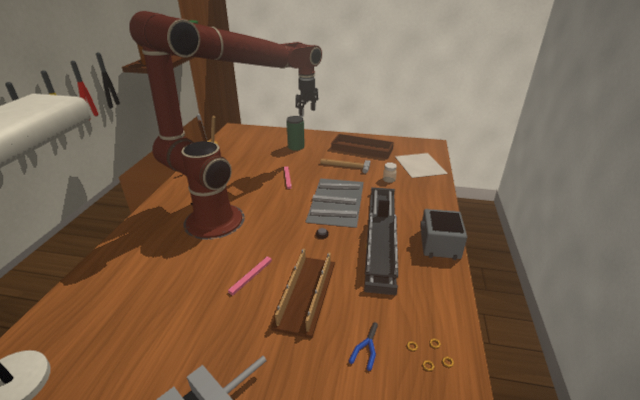

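Top view: three silver bars on the sheet near (232,198), (267,200), (298,197). The carrier stands to the right, with its fin near (310,130). The rest is near (440,205), the button at (342,205) and the jar at (194,128). There are two pink decoys.

Run:
```python
from h import *
f=save('top','t1')
cv2.imwrite('pics/t1c.png',cv2.resize(f[105:235,205:500,::-1],None,fx=2.7,fy=2.7,interpolation=cv2.INTER_CUBIC))
for q,z in[('bar1',.017),('sheet',.003),('carrier',.06),('carrier_fin',.1),('rest',.05),('start_button_top',.025)]:
    for r in regions_of('top',q):
        m=r['pixels']
        if m.sum()>20: print(q,round(r['score'],2),m.sum(),*rect('top',m,z),np.round(np.argwhere(m).mean(0)[::-1],1))
f=save('side','s1')
cv2.imwrite('pics/s1c.png',cv2.resize(f[175:335,270:420,::-1],None,fx=3.7,fy=3.7,interpolation=cv2.INTER_CUBIC))
```

```text
bar1 0.92 397 [439.5 222.3] [183.   20.3] 0.9 [266.2 202.2]
bar1 0.83 379 [455.3 126.1] [182.   20.3] 6.4 [298.  197.4]
bar1 0.81 338 [195.4 368.8] [176.1  16.9] -70.6 [212.9 281.8]
bar1 0.81 488 [ 248.3 -259.9] [186.9  24.8] 67.2 [424.9 266.8]
bar1 0.57 326 [444.7 331.5] [175.5  20.7] 8.1 [231.1 200.8]
sheet 0.74 361 [456.2 125.7] [181.1  23.1] 7.1 [298.4 199.3]
sheet 0.61 6154 [448.5 227.9] [345.  203.7] -89.0 [264.5 199. ]
carrier 0.63 3559 [649.6 -52.8] [317.4 112.8] -87.1 [357.9 132.3]
carrier_fin 0.8 3472 [637.8 -51. ] [307.1 107.4] -87.1 [358.3 132.4]
carrier_fin 0.7 433 [636.5 433.6] [79.5 58.5] 45.9 [194.8 129.3]
carrier_fin 0.48 875 [425.8 497.4] [230.1  87.2] 3.8 [164.  192.8]
rest 0.97 3738 [ 432.7 -294.5] [295.4 118.3] 87.9 [437.7 204.6]
start_button_top 0.7 3680 [661.1 -55.9] [327.5 121.5] -86.8 [358.  132.2]
start_button_top 0.64 91 [430.3  -7.1] [30.9 27.4] 0.6 [341.5 204.7]
```

View pics/t1c.png

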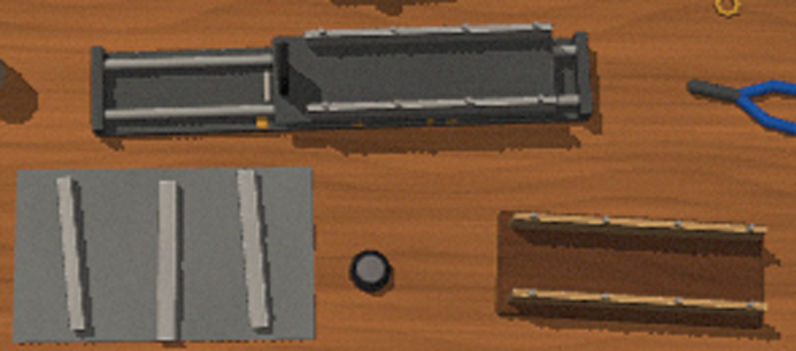

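View pics/s1c.png

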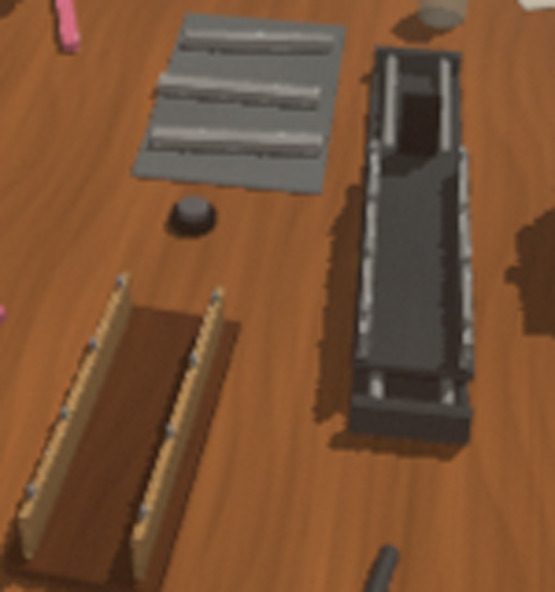

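```bash
cat >> h.py <<'E'
def frame(cam,pix,loc,z):
    "rigid 2D fit: loc(m) -> world; returns centre, yaw deg, rms mm, scale"
    W=back(cam,pix,z)[:,:2]; L=np.array(loc,float)
    Wc=W.mean(0);Lc=L.mean(0); U,S,V=np.linalg.svd((L-Lc).T@(W-Wc)); R=V.T@np.diag([1,np.linalg.det(V.T@U.T)])@U.T
    t=Wc-R@Lc; e=W-(L@R.T+t); s=S.sum()/((L-Lc)**2).sum()
    return np.round(t,4),round(np.degrees(np.arctan2(R[1,0],R[0,0])),2),round(1e3*np.sqrt((e**2).sum(1).mean()),1),round(s,3)
def go(x,y,yaw=None):
    "prints shift in tool axes (mm units of 100) from the present pose, and twist for psi=yaw deg"
    from scipy.spatial.transform import Rotation as Ro
    s=state(); q=s['tool_rot']; R=Ro.from_quat([q[1],q[2],q[3],q[0]]).as_matrix()
    psi=np.degrees(np.arctan2(R[1,1],R[0,1]))
    p=s['tool_pos']; print('t',round(s['time'],2),'pos',np.round(p,4),'psi',round(psi,2),'F',np.round(s['contact_force'],1),'w',round(s['gripper_width'],3),'g',round(s['grasp_force'],1))
    if yaw is not None:
        print(' twist total',round(-np.radians(yaw-psi)/.1,3)); psi=yaw
    c,sn=np.cos(np.radians(psi)),np.sin(np.radians(psi)); d=np.array([x,y])-p[:2]
    print(' tool shift x,y (100mm):',round((-sn*d[0]+c*d[1])*10,3),round((c*d[0]+sn*d[1])*10,3))
E
python3 - <<'E'
from h import *
g=lambda L:np.array(L)/2.7+[205,105]-.0
x1,x2=.043,-.043
print('carrier',frame('top',g([(305,34),(552,27),(307,107),(552,100)]),[(x1,.14),(x1,-.14),(x2,.14),(x2,-.14)],.072))
print('carr pins',frame('top',g([(320,33),(392,30),(466,29),(540,28)]),[(x1,.12),(x1,.04),(x1,-.04),(x1,-.12)],.077))
print('rest',frame('top',g([(513,215),(767,230),(512,294),(767,307)]),[(x1,.14),(x1,-.14),(x2,.14),(x2,-.14)],.060))
print('rest pins',frame('top',g([(534,217),(607,222),(679,225),(752,230),(531,293),(606,297),(679,300),(751,305)]),[(a,b) for a in(x1,x2) for b in(.12,.04,-.04,-.12)],.066))
s=lambda L:np.array(L)/3.7+[270,175]
print('rest side',frame('side',s([(122,275),(24,550),(220,293),(138,580)]),[(x2,.14),(x2,-.14),(x1,.14),(x1,-.14)],.06))
print('carr side',frame('side',s([(374,150),(361,360),(462,150),(470,372)]),[(x2,.14),(x2,-.14),(x1,.14),(x1,-.14)],.072))
print('button',back('top',g([(371,268)]),.03),back('side',s([(194,206)]),.03))
print('slide ends z.04',back('top',g([(97,90),(587,78)]),.05))
go(0.44,.22,91)
E
```

```text
carrier (array([ 0.6544, -0.071 ]), np.float64(2.61), np.float64(2.6), np.float64(0.988))
carr pins (array([ 0.653 , -0.0728]), np.float64(2.42), np.float64(3.0), np.float64(1.032))
rest (array([ 0.4389, -0.3045]), np.float64(-2.18), np.float64(1.2), np.float64(1.005))
rest pins (array([ 0.4382, -0.306 ]), np.float64(-2.29), np.float64(1.3), np.float64(0.998))
rest side (array([ 0.444 , -0.3241]), np.float64(-0.7), np.float64(12.5), np.float64(1.079))
carr side (array([ 0.6556, -0.0954]), np.float64(3.31), np.float64(11.6), np.float64(1.071))
button [[ 0.43164313 -0.00961771  0.03      ]] [[ 0.43646233 -0.02209001  0.03      ]]
slide ends z.04 [[ 0.62721229  0.30301257  0.05      ]
 [ 0.65188263 -0.25266049  0.05      ]]
t 1.6 pos [0.2473 0.574  0.2533] psi 66.69 F [ 1.6 -0.1 -0.5] w 0.997 g 0.0
 twist total -4.242
 tool shift x,y (100mm): -1.865 -3.573
```

Run:
```python
from h import *
print(proj('side',[.2473,.574,.235]),proj('top',[.2473,.574,.235]))
for p in [(.4389,-.3045,.06),(.4395,.2223,.017)]: print(proj('side',p))
print([np.round(r,1) for r in (np.array(get_calibration('side')['camera_matrix']).tolist(),np.array(get_calibration('top')['camera_matrix']).tolist())])
```

```text
[307.22899749 114.61099411] [117.98362735 256.98854275]
[305.10608556 280.46905111]
[334.33012086 197.6356084 ]
[array([[380.2,   0. , 324.9],
       [  0. , 380.2, 197.2],
       [  0. ,   0. ,   1. ]]), array([[518.1,   0. , 322.7],
       [  0. , 518.1, 199.4],
       [  0. ,   0. ,   1. ]])]
```

Call:
apply_moves(targets=[{"translation": [0,0,0],"twist": -0.86,"hand": 1},{"translation": [0,0,0],"twist": -0.86,"hand": 1},{"translation": [0,0,0],"twist": -0.86,"hand": 1},{"translation": [0,0,0],"twist": -0.86,"hand": 1},{"translation": [0,0,0],"twist": -0.86,"hand": 1},{"translation": [0,0,0],"twist": 0,"hand": 1}])

```text
time: 2.2
tool_pos: [0.2473, 0.574, 0.2533]
tool_rot: [-0.0, -0.012, 1.0, 0.0]
contact_force: [-0.6, -0.1, -0.2]
gripper_width: 1.003
grasp_force: 0.0
```

Run:
```python
from h import *
print(proj('top',[.6465,.093,.112]),proj('top',[.6465,.093,.042]))
go(.6465,.093,92.5)
```

```text
[309.54291252 126.9718214 ] [309.85967397 134.33629435]
t 2.2 pos [0.2473 0.574  0.2533] psi 91.32 F [-0.6 -0.1 -0.2] w 1.003 g 0.0
 twist total -0.206
 tool shift x,y (100mm): -3.779 -4.98
```

Call:
apply_moves(targets=[{"translation": [0,0,0],"twist": -0.21,"hand": 1},{"translation": [-0.25,-0.33,0],"twist": 0,"hand": 1},{"translation": [-0.25,-0.33,0],"twist": 0,"hand": 1},{"translation": [-0.25,-0.33,0],"twist": 0,"hand": 1},{"translation": [-0.25,-0.33,0],"twist": 0,"hand": 1},{"translation": [-0.25,-0.33,0],"twist": 0,"hand": 1},{"translation": [-0.25,-0.33,0],"twist": 0,"hand": 1},{"translation": [-0.25,-0.33,0],"twist": 0,"hand": 1}])

```text
time: 3.0
tool_pos: [0.4332, 0.3496, 0.2535]
tool_rot: [0.0, -0.022, 1.0, 0.0]
contact_force: [0.7, 0.8, 0.9]
gripper_width: 1.0
grasp_force: 0.0
```

Call:
apply_moves(targets=[{"translation": [-0.25,-0.33,0],"twist": 0,"hand": 1},{"translation": [-0.25,-0.33,0],"twist": 0,"hand": 1},{"translation": [-0.25,-0.33,0],"twist": 0,"hand": 1},{"translation": [-0.25,-0.33,0],"twist": 0,"hand": 1},{"translation": [-0.25,-0.33,0],"twist": 0,"hand": 1},{"translation": [-0.25,-0.33,0],"twist": 0,"hand": 1},{"translation": [-0.25,-0.33,0],"twist": 0,"hand": 1},{"translation": [0,0,0],"twist": 0,"hand": 1}])

```text
time: 3.8
tool_pos: [0.6196, 0.124, 0.2531]
tool_rot: [0.0, -0.019, 1.0, -0.001]
contact_force: [-0.0, 0.4, -0.3]
gripper_width: 0.997
grasp_force: 0.0
```

Run:
```python
from h import *
go(.6465,.093,92.5)
f=save('top','t2')
a=f[90:170,250:370,::-1]; 
p=state()['tool_pos']; b=a.copy()
cv2.imwrite('pics/t2c.png',cv2.resize(np.vstack([a]),None,fx=5,fy=5,interpolation=cv2.INTER_CUBIC))
print((proj('top',p+[0,0,-.02])-[250,90])*5)
```

```text
t 3.8 pos [0.6196 0.124  0.2531] psi 92.2 F [-0.   0.4 -0.3] w 0.997 g 0.0
 twist total -0.052
 tool shift x,y (100mm): -0.255 -0.322
[232.72095755 160.97006076]
```

View pics/t2c.png

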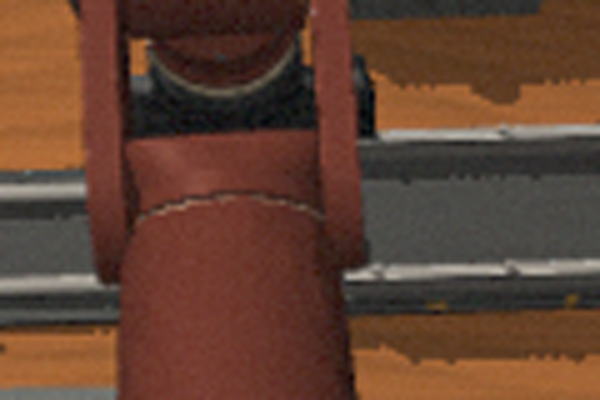

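Call:
apply_moves(targets=[{"translation": [-0.255,-0.322,0],"twist": 0,"hand": 1},{"translation": [0,0,0.49],"twist": 0,"hand": 1},{"translation": [0,0,0.49],"twist": 0,"hand": 1},{"translation": [0,0,0.49],"twist": 0,"hand": 1},{"translation": [0,0,0],"twist": 0,"hand": 0},{"translation": [0,0,0],"twist": 0,"hand": 0},{"translation": [0,0,0],"twist": 0,"hand": 0},{"translation": [0,0,0],"twist": 0,"hand": 0}])

```text
time: 4.65
tool_pos: [0.6467, 0.0973, 0.1108]
tool_rot: [0.003, -0.022, 1.0, 0.0]
contact_force: [0.4, 0.1, 0.6]
gripper_width: 0.333
grasp_force: 0.0
```

Call:
apply_moves(targets=[{"translation": [0,0,0],"twist": 0,"hand": 0},{"translation": [0,0,0],"twist": 0,"hand": 0},{"translation": [0,0,0],"twist": 0,"hand": 0},{"translation": [0,0,0],"twist": 0,"hand": 0}])

```text
time: 5.05
tool_pos: [0.6462, 0.0969, 0.1099]
tool_rot: [0.003, -0.022, 1.0, -0.0]
contact_force: [-1.0, -0.3, 6.4]
gripper_width: 0.125
grasp_force: 60.3
```

Call:
apply_moves(targets=[{"translation": [0,0.1,0],"twist": 0,"hand": 0},{"translation": [0,0.2,0],"twist": 0,"hand": 0},{"translation": [0,0.2,0],"twist": 0,"hand": 0},{"translation": [0,0.2,0],"twist": 0,"hand": 0},{"translation": [0,0.2,0],"twist": 0,"hand": 0},{"translation": [0,0.2,0],"twist": 0,"hand": 0},{"translation": [0,0.2,0],"twist": 0,"hand": 0},{"translation": [0,0,0],"twist": 0,"hand": 0}])

```text
time: 5.85
tool_pos: [0.6394, 0.2298, 0.11]
tool_rot: [0.002, -0.023, 1.0, 0.001]
contact_force: [-3.6, 1.1, 8.0]
gripper_width: 0.129
grasp_force: 60.8
```

Run:
```python
from h import *
go(.64,.29,92.5)
f=save('top','t3')
cv2.imwrite('pics/t3c.png',cv2.resize(f[90:170,230:430,::-1],None,fx=4,fy=4,interpolation=cv2.INTER_CUBIC))
```

```text
t 5.85 pos [0.6394 0.2298 0.11  ] psi 92.69 F [-3.6  1.1  8. ] w 0.129 g 60.8
 twist total 0.033
 tool shift x,y (100mm): -0.032 0.602
```

View pics/t3c.png

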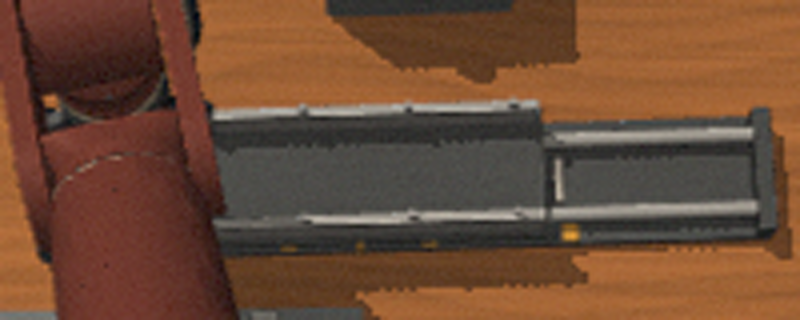

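The carrier follows the gripper: its right ridge end is now near crop (538,105), about 133 mm left of where it started.

Call:
apply_moves(targets=[{"translation": [0,0.15,0],"twist": 0,"hand": 0},{"translation": [0,0.15,0],"twist": 0,"hand": 0},{"translation": [0,0.15,0],"twist": 0,"hand": 0},{"translation": [0,0,0],"twist": 0,"hand": 0}])

```text
time: 6.3
tool_pos: [0.6372, 0.274, 0.1099]
tool_rot: [0.001, -0.023, 1.0, 0.001]
contact_force: [-4.6, 2.2, 8.6]
gripper_width: 0.127
grasp_force: 60.8
```

Call:
apply_moves(targets=[{"translation": [0,0.05,0],"twist": 0,"hand": 0},{"translation": [0,0.05,0],"twist": 0,"hand": 0},{"translation": [0,0,0],"twist": 0,"hand": 0}])

```text
time: 6.6
tool_pos: [0.6367, 0.2834, 0.11]
tool_rot: [0.001, -0.023, 1.0, 0.001]
contact_force: [-5.2, 2.2, 8.2]
gripper_width: 0.128
grasp_force: 60.8
```

Call:
apply_moves(targets=[{"translation": [0,0.05,0],"twist": 0,"hand": 0},{"translation": [0,0,0],"twist": 0,"hand": 0}])

```text
time: 6.8
tool_pos: [0.6365, 0.2876, 0.11]
tool_rot: [0.001, -0.023, 1.0, 0.0]
contact_force: [-5.2, -0.4, 8.8]
gripper_width: 0.122
grasp_force: 60.9
```

Call:
apply_moves(targets=[{"translation": [0,0.04,0],"twist": 0,"hand": 0},{"translation": [0,0,0],"twist": 0,"hand": 0}])

```text
time: 7.0
tool_pos: [0.6365, 0.2878, 0.1099]
tool_rot: [0.0, -0.022, 1.0, -0.003]
contact_force: [-7.4, -13.6, 11.2]
gripper_width: 0.124
grasp_force: 61.4
```

Call:
apply_moves(targets=[{"translation": [0,0.04,0],"twist": 0,"hand": 0},{"translation": [0,0,0],"twist": 0,"hand": 0}])

```text
time: 7.2
tool_pos: [0.6365, 0.2879, 0.1099]
tool_rot: [-0.001, -0.022, 1.0, -0.007]
contact_force: [-9.3, -24.3, 15.0]
gripper_width: 0.127
grasp_force: 62.2
```

Run:
```python
from h import *
go(.64,.29,92.5)
f=save('top','t4')
cv2.imwrite('pics/t4c.png',cv2.resize(f[90:170,230:430,::-1],None,fx=4,fy=4,interpolation=cv2.INTER_CUBIC))
```

```text
t 7.2 pos [0.6365 0.2879 0.1099] psi 92.51 F [ -9.3 -24.3  15. ] w 0.127 g 62.2
 twist total 0.001
 tool shift x,y (100mm): -0.036 0.019
```

View pics/t4c.png

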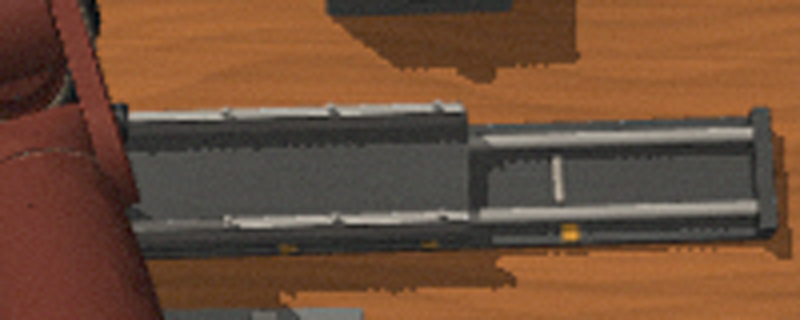

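The carrier is against the left stop. I'll back off, release and rise, then look.

Call:
apply_moves(targets=[{"translation": [0,-0.1,0],"twist": 0,"hand": 0},{"translation": [0,0,0],"twist": 0,"hand": 0}])

```text
time: 7.45
tool_pos: [0.6367, 0.284, 0.11]
tool_rot: [0.001, -0.022, 1.0, 0.0]
contact_force: [-4.7, -0.9, 9.4]
gripper_width: 0.129
grasp_force: 61.2
```

Call:
apply_moves(targets=[{"translation": [0,0,0],"twist": 0,"hand": 0.6},{"translation": [0,0,0],"twist": 0,"hand": 0.6},{"translation": [0,0,0],"twist": 0,"hand": 0.6},{"translation": [0,0,0],"twist": 0,"hand": 0.6},{"translation": [0,0,-0.45],"twist": 0,"hand": 0.6},{"translation": [0,0,-0.45],"twist": 0,"hand": 0.6},{"translation": [0,0,-0.4],"twist": 0,"hand": 0.6},{"translation": [0,0,0],"twist": 0,"hand": 0.6}])

```text
time: 8.25
tool_pos: [0.6393, 0.286, 0.2456]
tool_rot: [0.007, -0.022, 1.0, 0.002]
contact_force: [0.5, 0.0, 0.9]
gripper_width: 0.597
grasp_force: 0.0
```

Run:
```python
from h import *
go(.4395,.2223,91)
f=save('top','t5')
for r in regions_of('top','bar1'):
    m=r['pixels']; print(round(r['score'],2),m.sum(),*rect('top',m,.017))
```

```text
t 8.25 pos [0.6393 0.286  0.2456] psi 92.55 F [0.5 0.  0.9] w 0.597 g 0.0
 twist total 0.27
 tool shift x,y (100mm): 2.009 -0.602
0.83 399 [455.1 127.2] [182.5  22.8] 6.1
0.67 474 [ 248.1 -259.3] [185.8  23.9] 67.1
0.66 441 [196.5 368.1] [183.6  22.2] -70.0
```

Run:
```python
from h import *
go(.455,.127,96.2)
```

```text
t 8.35 pos [0.6367 0.2851 0.2382] psi 92.54 F [-1.  -0.  -0.4] w 0.599 g 0.0
 twist total -0.638
 tool shift x,y (100mm): 1.977 -1.375
```

Call:
apply_moves(targets=[{"translation": [0,0,0],"twist": -0.64,"hand": 0.6},{"translation": [0.28,-0.195,0.2],"twist": 0,"hand": 0.6},{"translation": [0.28,-0.195,0.2],"twist": 0,"hand": 0.6},{"translation": [0.28,-0.195,0.2],"twist": 0,"hand": 0.6},{"translation": [0.28,-0.195,0.2],"twist": 0,"hand": 0.6},{"translation": [0.28,-0.195,0.2],"twist": 0,"hand": 0.6},{"translation": [0.28,-0.195,0.2],"twist": 0,"hand": 0.6},{"translation": [0.28,-0.195,0.2],"twist": 0,"hand": 0.6}])

```text
time: 9.15
tool_pos: [0.453, 0.1269, 0.0931]
tool_rot: [-0.002, -0.054, 0.999, -0.0]
contact_force: [-0.1, -0.1, 0.8]
gripper_width: 0.6
grasp_force: 0.0
```

Call:
apply_moves(targets=[{"translation": [0,0,0],"twist": 0,"hand": 0.6},{"translation": [0,0,0],"twist": 0,"hand": 0.6}])

```text
time: 9.35
tool_pos: [0.454, 0.1274, 0.094]
tool_rot: [-0.002, -0.054, 0.999, -0.0]
contact_force: [0.1, 0.5, 0.2]
gripper_width: 0.601
grasp_force: 0.0
```

Run:
```python
from h import *
go(.455,.127,96.2)
f=save('top','t6')
for r in regions_of('top','bar1'):
    m=r['pixels']; print(round(r['score'],2),m.sum(),*rect('top',m,.017))
```

```text
t 9.35 pos [0.454  0.1274 0.094 ] psi 96.15 F [0.1 0.5 0.2] w 0.601 g 0.0
 twist total -0.009
 tool shift x,y (100mm): -0.01 -0.005
0.98 430 [195.6 368.8] [181.6  22.9] -68.5
0.87 352 [428.5 222.5] [161.1  24.2] 2.0
0.65 335 [446.5 330.4] [178.6  18.1] 7.8
0.6 434 [ 247.4 -259. ] [183.6  22.5] 67.2
```

Call:
apply_moves(targets=[{"translation": [-0.01,0,0.22],"twist": 0,"hand": 0.6},{"translation": [0,0,0.22],"twist": 0,"hand": 0.6},{"translation": [0,0,0.22],"twist": 0,"hand": 0.6},{"translation": [0,0,0],"twist": 0,"hand": 0},{"translation": [0,0,0],"twist": 0,"hand": 0},{"translation": [0,0,0],"twist": 0,"hand": 0},{"translation": [0,0,0],"twist": 0,"hand": 0},{"translation": [0,0,0],"twist": 0,"hand": 0}])

```text
time: 10.25
tool_pos: [0.4581, 0.1282, 0.0316]
tool_rot: [0.002, -0.054, 0.999, 0.0]
contact_force: [0.7, 0.2, 1.0]
gripper_width: 0.208
grasp_force: 60.4
```

Call:
apply_moves(targets=[{"translation": [0,0,0],"twist": 0,"hand": 0},{"translation": [0,0,0],"twist": 0,"hand": 0}])

```text
time: 10.45
tool_pos: [0.4581, 0.1282, 0.0316]
tool_rot: [0.001, -0.054, 0.999, 0.0]
contact_force: [1.3, 0.4, 3.7]
gripper_width: 0.206
grasp_force: 60.8
```

Call:
apply_moves(targets=[{"translation": [0,0,-0.15],"twist": 0,"hand": 0},{"translation": [0,0,-0.3],"twist": 0,"hand": 0},{"translation": [0,0,-0.4],"twist": 0,"hand": 0},{"translation": [0,0,-0.4],"twist": 0,"hand": 0},{"translation": [0,0,0],"twist": 0.32,"hand": 0},{"translation": [0,0,0],"twist": 0.32,"hand": 0},{"translation": [0,0,0],"twist": 0,"hand": 0}])

```text
time: 11.15
tool_pos: [0.4554, 0.1277, 0.1537]
tool_rot: [-0.002, -0.022, 1.0, -0.0]
contact_force: [0.0, 0.2, -6.1]
gripper_width: 0.209
grasp_force: 59.8
```

Run:
```python
from h import *
go(.651,.040,92.5)
f=save('top','t7')
for r in regions_of('top','bar1'):
    m=r['pixels']; print(round(r['score'],2),m.sum(),*rect('top',m,.017))
```

```text
t 11.15 pos [0.4554 0.1277 0.1537] psi 92.54 F [ 0.   0.2 -6.1] w 0.209 g 59.8
 twist total 0.006
 tool shift x,y (100mm): -1.916 -0.962
0.94 418 [ 247.3 -259.6] [184.7  22.6] 67.3
0.8 459 [194.6 369.5] [183.7  23.4] -70.6
0.7 273 [431.5 224.1] [167.5  21.2] 2.0
0.68 318 [445.1 329.9] [175.8  18.2] 7.5
```

Call:
apply_moves(targets=[{"translation": [-0.2,-0.1,0],"twist": 0,"hand": 0},{"translation": [-0.32,-0.16,0],"twist": 0,"hand": 0},{"translation": [-0.32,-0.16,0],"twist": 0,"hand": 0},{"translation": [-0.32,-0.16,0],"twist": 0,"hand": 0},{"translation": [-0.32,-0.16,0],"twist": 0,"hand": 0},{"translation": [-0.25,-0.13,0],"twist": 0,"hand": 0},{"translation": [-0.2,-0.09,0],"twist": 0,"hand": 0},{"translation": [0,0,0],"twist": 0,"hand": 0}])

```text
time: 12.05
tool_pos: [0.6554, 0.039, 0.1538]
tool_rot: [-0.0, -0.021, 1.0, -0.0]
contact_force: [0.8, -0.4, -5.9]
gripper_width: 0.206
grasp_force: 59.8
```

Call:
apply_moves(targets=[{"translation": [0,0,0.2],"twist": 0,"hand": 0},{"translation": [0,0,0.2],"twist": 0,"hand": 0},{"translation": [0,0,0],"twist": 0,"hand": 0}])

```text
time: 12.35
tool_pos: [0.6499, 0.041, 0.1099]
tool_rot: [-0.005, -0.022, 1.0, 0.0]
contact_force: [-1.3, -0.2, -6.2]
gripper_width: 0.209
grasp_force: 59.7
```

Run:
```python
from h import *
go(.651,.040,92.5)
f=save('top','t8')
cv2.imwrite('pics/t8c.png',cv2.resize(f[90:170,200:400,::-1],None,fx=4,fy=4,interpolation=cv2.INTER_CUBIC))
```

```text
t 12.35 pos [0.6499 0.041  0.1099] psi 92.56 F [-1.3 -0.2 -6.2] w 0.209 g 59.7
 twist total 0.011
 tool shift x,y (100mm): -0.01 -0.01
```

View pics/t8c.png

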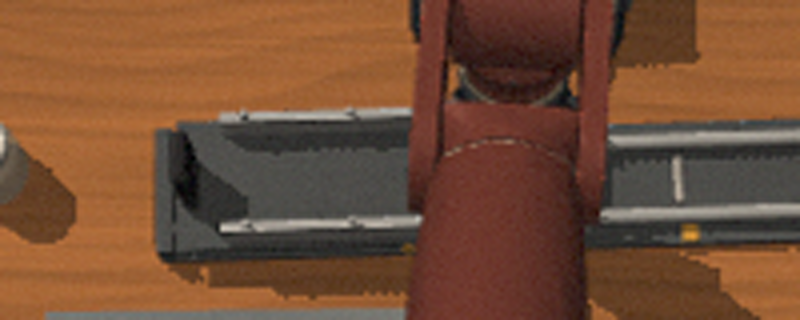

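Pins show at crop (242,117), (352,114), (245,226) and (355,220), with the carrier at the left end. I'll check the fit against the frame.

Run:
```python
from h import *
g=lambda L:np.array(L)/4+[200,90]
x1,x2=.043,-.043
print(frame('top',g([(242,116),(352,113),(245,225),(355,219)]),[(x1,.12),(x1,.04),(x2,.12),(x2,.04)],.078))
print(frame('top',g([(219,119),(219,228)]),[(x1,.14),(x2,.14)],.072))
```

```text
(array([0.645 , 0.1185]), np.float64(3.46), np.float64(1.7), np.float64(1.005))
(array([0.6425, 0.1187]), np.float64(2.28), np.float64(0.1), np.float64(0.997))
```

Call:
apply_moves(targets=[{"translation": [0,0,0.05],"twist": 0,"hand": 0},{"translation": [0,0,0.03],"twist": 0,"hand": 0},{"translation": [0,0,0],"twist": 0,"hand": 0}])

```text
time: 12.7
tool_pos: [0.654, 0.0406, 0.1077]
tool_rot: [0.0, -0.022, 1.0, -0.0]
contact_force: [0.3, 0.1, -6.2]
gripper_width: 0.208
grasp_force: 59.8
```

Call:
apply_moves(targets=[{"translation": [0,0,0.03],"twist": 0,"hand": 0},{"translation": [0,0,0],"twist": 0,"hand": 0}])

```text
time: 12.9
tool_pos: [0.6539, 0.0405, 0.1043]
tool_rot: [-0.0, -0.022, 1.0, -0.0]
contact_force: [-0.8, -0.3, -5.5]
gripper_width: 0.209
grasp_force: 59.8
```

Call:
apply_moves(targets=[{"translation": [0,0,0.03],"twist": 0,"hand": 0},{"translation": [0,0,0],"twist": 0,"hand": 0}])

```text
time: 13.1
tool_pos: [0.6536, 0.0405, 0.1009]
tool_rot: [-0.0, -0.022, 1.0, 0.0]
contact_force: [-0.1, -0.2, -6.4]
gripper_width: 0.213
grasp_force: 59.8
```

Call:
apply_moves(targets=[{"translation": [0.02,0,0.02],"twist": 0,"hand": 0},{"translation": [0,0,0],"twist": 0,"hand": 0}])

```text
time: 13.3
tool_pos: [0.653, 0.0404, 0.1006]
tool_rot: [0.002, -0.022, 1.0, -0.0]
contact_force: [1.5, 0.5, -1.9]
gripper_width: 0.212
grasp_force: 60.1
```

Touching at 0.1006, as expected. Release and rise.

Call:
apply_moves(targets=[{"translation": [0,0,0],"twist": 0,"hand": 0.6},{"translation": [0,0,0],"twist": 0,"hand": 0.6},{"translation": [0,0,0],"twist": 0,"hand": 0.6},{"translation": [0,0,0],"twist": 0,"hand": 0.6},{"translation": [0,0,-0.3],"twist": 0,"hand": 0.6},{"translation": [0,0,-0.4],"twist": 0,"hand": 0.6},{"translation": [0,0,-0.3],"twist": 0,"hand": 0.6},{"translation": [0,0,0],"twist": 0,"hand": 0.6}])

```text
time: 14.1
tool_pos: [0.6551, 0.0403, 0.2064]
tool_rot: [0.006, -0.022, 1.0, -0.0]
contact_force: [0.8, -0.1, 1.3]
gripper_width: 0.604
grasp_force: 0.0
```

Run:
```python
from h import *
go(.4395,.2223,91.2)
```

```text
t 14.1 pos [0.6551 0.0403 0.2064] psi 92.54 F [ 0.8 -0.1  1.3] w 0.604 g 0.0
 twist total 0.234
 tool shift x,y (100mm): 2.117 1.865
```

Call:
apply_moves(targets=[{"translation": [0,0,0],"twist": 0.23,"hand": 0.6},{"translation": [0.3,0.265,0],"twist": 0,"hand": 0.6},{"translation": [0.3,0.265,0],"twist": 0,"hand": 0.6},{"translation": [0.3,0.265,0],"twist": 0,"hand": 0.6},{"translation": [0.3,0.265,0.2],"twist": 0,"hand": 0.6},{"translation": [0.3,0.265,0.3],"twist": 0,"hand": 0.6},{"translation": [0.3,0.265,0.3],"twist": 0,"hand": 0.6},{"translation": [0.3,0.265,0.3],"twist": 0,"hand": 0.6}])

```text
time: 14.9
tool_pos: [0.4352, 0.2217, 0.0863]
tool_rot: [-0.001, -0.01, 1.0, -0.0]
contact_force: [0.5, 0.9, -0.2]
gripper_width: 0.604
grasp_force: 0.0
```

Call:
apply_moves(targets=[{"translation": [0,0,0],"twist": 0,"hand": 0.6},{"translation": [0,0,0],"twist": 0,"hand": 0.6}])

```text
time: 15.1
tool_pos: [0.4357, 0.2212, 0.0867]
tool_rot: [-0.002, -0.011, 1.0, -0.001]
contact_force: [0.2, -0.8, -0.4]
gripper_width: 0.6
grasp_force: 0.0
```

Run:
```python
from h import *
f=save('top','t9'); go(.4395,.2223,91.2)
cv2.imwrite('pics/t9c.png',cv2.resize(f[90:240,200:400,::-1],None,fx=3.9,fy=3.9,interpolation=cv2.INTER_CUBIC))
for r in regions_of('top','bar1'):
    m=r['pixels']; y=np.argwhere(m).mean(0)[0]; print(round(r['score'],2),m.sum(),*rect('top',m,.017 if y>150 else .086))
```

```text
t 15.15 pos [0.4376 0.2212 0.0885] psi 91.22 F [-0.7 -0.1 -0.1] w 0.598 g 0.0
 twist total 0.003
 tool shift x,y (100mm): -0.019 0.011
0.94 410 [196.2 368. ] [179.6  23.4] -70.6
0.9 369 [647.8  41.4] [182.   20.1] 2.7
0.67 150 [406.1 324.8] [97.4 17.3] 9.0
0.59 428 [ 248.4 -259.5] [181.4  22.9] 66.6
```

View pics/t9c.png

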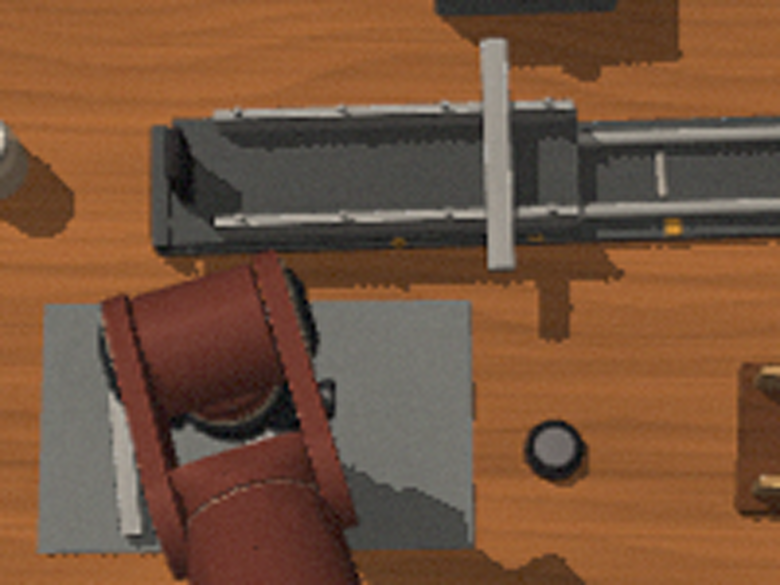

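Bar 1 lies square in the right bay (crop (497,155)). On to the middle bar.

Call:
apply_moves(targets=[{"translation": [0,0.01,0.2],"twist": 0,"hand": 0.6},{"translation": [0,0,0.2],"twist": 0,"hand": 0.6},{"translation": [0,0,0.2],"twist": 0,"hand": 0.6},{"translation": [0,0,0],"twist": 0,"hand": 0},{"translation": [0,0,0],"twist": 0,"hand": 0},{"translation": [0,0,0],"twist": 0,"hand": 0},{"translation": [0,0,0],"twist": 0,"hand": 0},{"translation": [0,0,0],"twist": 0,"hand": 0}])

```text
time: 16.0
tool_pos: [0.4395, 0.2224, 0.0308]
tool_rot: [0.002, -0.011, 1.0, -0.0]
contact_force: [1.7, -2.7, 1.8]
gripper_width: 0.214
grasp_force: 61.6
```

Call:
apply_moves(targets=[{"translation": [0,0,0],"twist": 0,"hand": 0},{"translation": [0,0,0],"twist": 0,"hand": 0}])

```text
time: 16.2
tool_pos: [0.4395, 0.2224, 0.0307]
tool_rot: [0.002, -0.011, 1.0, -0.0]
contact_force: [0.9, -4.7, 6.4]
gripper_width: 0.21
grasp_force: 62.0
```

Call:
apply_moves(targets=[{"translation": [0,0,-0.15],"twist": 0,"hand": 0},{"translation": [0,0,-0.3],"twist": 0,"hand": 0},{"translation": [0,0,-0.4],"twist": 0,"hand": 0},{"translation": [0,0,-0.4],"twist": 0,"hand": 0},{"translation": [0,0,0],"twist": -0.23,"hand": 0},{"translation": [0,0,0],"twist": 0,"hand": 0}])

```text
time: 16.8
tool_pos: [0.4372, 0.2226, 0.1534]
tool_rot: [-0.001, -0.022, 1.0, 0.0]
contact_force: [-0.5, 0.8, -5.3]
gripper_width: 0.208
grasp_force: 60.7
```

Run:
```python
from h import *
go(.646,.121,92.5)
```

```text
t 16.8 pos [0.4372 0.2226 0.1534] psi 92.57 F [-0.5  0.8 -5.3] w 0.208 g 60.7
 twist total 0.012
 tool shift x,y (100mm): -2.042 -1.106
```

Call:
apply_moves(targets=[{"translation": [-0.2,-0.11,0],"twist": 0,"hand": 0},{"translation": [-0.34,-0.18,0],"twist": 0,"hand": 0},{"translation": [-0.35,-0.19,0],"twist": 0,"hand": 0},{"translation": [-0.35,-0.19,0],"twist": 0,"hand": 0},{"translation": [-0.35,-0.19,0],"twist": 0,"hand": 0},{"translation": [-0.25,-0.14,0],"twist": 0,"hand": 0},{"translation": [-0.2,-0.1,0],"twist": 0,"hand": 0},{"translation": [0,0,0],"twist": 0,"hand": 0}])

```text
time: 17.6
tool_pos: [0.6464, 0.12, 0.1493]
tool_rot: [-0.003, -0.021, 1.0, -0.0]
contact_force: [0.1, -0.3, -4.9]
gripper_width: 0.209
grasp_force: 60.7
```

Call:
apply_moves(targets=[{"translation": [0,0,0.2],"twist": 0,"hand": 0},{"translation": [0,0,0.2],"twist": 0,"hand": 0},{"translation": [0,0,0.08],"twist": 0,"hand": 0},{"translation": [0,0,0],"twist": 0,"hand": 0},{"translation": [0,0,0],"twist": 0,"hand": 0}])

```text
time: 18.1
tool_pos: [0.6461, 0.1218, 0.1057]
tool_rot: [-0.001, -0.022, 1.0, 0.0]
contact_force: [0.7, 0.8, -4.6]
gripper_width: 0.21
grasp_force: 60.7
```

Call:
apply_moves(targets=[{"translation": [0,0,0.03],"twist": 0,"hand": 0},{"translation": [0,0,0],"twist": 0,"hand": 0},{"translation": [0,0,0],"twist": 0,"hand": 0}])

```text
time: 18.4
tool_pos: [0.6468, 0.1216, 0.1038]
tool_rot: [0.0, -0.022, 1.0, 0.0]
contact_force: [-0.2, 0.3, -5.6]
gripper_width: 0.209
grasp_force: 60.7
```

Call:
apply_moves(targets=[{"translation": [0,0,0.025],"twist": 0,"hand": 0},{"translation": [0,0,0],"twist": 0,"hand": 0}])

```text
time: 18.6
tool_pos: [0.6465, 0.1215, 0.1006]
tool_rot: [-0.0, -0.022, 1.0, -0.0]
contact_force: [0.1, 0.1, -5.6]
gripper_width: 0.213
grasp_force: 60.7
```

Call:
apply_moves(targets=[{"translation": [0,0,0.015],"twist": 0,"hand": 0},{"translation": [0,0,0],"twist": 0,"hand": 0}])

```text
time: 18.8
tool_pos: [0.6469, 0.1215, 0.0998]
tool_rot: [0.0, -0.022, 1.0, 0.0]
contact_force: [-1.6, -0.5, -2.4]
gripper_width: 0.207
grasp_force: 61.0
```

Call:
apply_moves(targets=[{"translation": [0,0,0],"twist": 0,"hand": 0.6},{"translation": [0,0,0],"twist": 0,"hand": 0.6},{"translation": [0,0,0],"twist": 0,"hand": 0.6},{"translation": [0,0,0],"twist": 0,"hand": 0.6},{"translation": [0,0,-0.3],"twist": 0,"hand": 0.6},{"translation": [0,0,-0.4],"twist": 0,"hand": 0.6},{"translation": [0,0,-0.3],"twist": 0,"hand": 0.6},{"translation": [0,0,0],"twist": 0,"hand": 0.6}])

```text
time: 19.6
tool_pos: [0.65, 0.1218, 0.2067]
tool_rot: [0.006, -0.022, 1.0, 0.0]
contact_force: [1.0, 0.4, 0.7]
gripper_width: 0.601
grasp_force: 0.0
```

Run:
```python
from h import *
f=save('top','t10')
for r in regions_of('top','bar1'):
    m=r['pixels']; y=np.argwhere(m).mean(0)[0]; print(round(r['score'],2),m.sum(),*rect('top',m,.018 if y>150 else .086))
go(.4455,.3305,97.8)
```

```text
0.81 489 [195.6 368. ] [184.2  25.9] -71.8
0.78 394 [649.4  41.5] [185.2  20.2] 2.7
0.75 1630 [633.1 135.1] [313.2 107.5] -86.7
0.73 395 [445.1 330.1] [176.  23.] 7.5
0.72 381 [ 248.2 -259.8] [182.4  20. ] 67.2
t 19.7 pos [0.6473 0.1216 0.2008] psi 92.53 F [-0.1  0.2 -1.1] w 0.6 g 0.0
 twist total -0.919
 tool shift x,y (100mm): 1.716 2.344
```

Call:
apply_moves(targets=[{"translation": [0,0,0],"twist": -0.46,"hand": 0.6},{"translation": [0,0,0],"twist": -0.46,"hand": 0.6},{"translation": [0.245,0.335,0],"twist": 0,"hand": 0.6},{"translation": [0.245,0.335,0],"twist": 0,"hand": 0.6},{"translation": [0.245,0.335,0],"twist": 0,"hand": 0.6},{"translation": [0.245,0.335,0],"twist": 0,"hand": 0.6},{"translation": [0.245,0.335,0.2],"twist": 0,"hand": 0.6},{"translation": [0.245,0.335,0.2],"twist": 0,"hand": 0.6}])

```text
time: 20.5
tool_pos: [0.472, 0.3015, 0.1577]
tool_rot: [-0.0, -0.068, 0.998, -0.0]
contact_force: [0.3, -0.2, -0.4]
gripper_width: 0.602
grasp_force: 0.0
```

Call:
apply_moves(targets=[{"translation": [0.245,0.335,0.3],"twist": 0,"hand": 0.6},{"translation": [0,0,0.4],"twist": 0,"hand": 0.6},{"translation": [0,0,0],"twist": 0,"hand": 0.6},{"translation": [0,0,0],"twist": 0,"hand": 0.6}])

```text
time: 20.9
tool_pos: [0.4446, 0.3291, 0.0885]
tool_rot: [-0.002, -0.068, 0.998, -0.001]
contact_force: [0.7, 0.2, 1.1]
gripper_width: 0.597
grasp_force: 0.0
```

Run:
```python
from h import *
go(.4455,.3302,97.6)
f=save('top','t11')
cv2.imwrite('pics/t11c.png',cv2.resize(f[90:240,200:400,::-1],None,fx=3.9,fy=3.9,interpolation=cv2.INTER_CUBIC))
for r in regions_of('top','bar1'):
    m=r['pixels']; y=np.argwhere(m).mean(0)[0]; print(round(r['score'],2),m.sum(),*rect('top',m,.018 if y>150 else .086))
```

```text
t 20.9 pos [0.4446 0.3291 0.0885] psi 97.8 F [0.7 0.2 1.1] w 0.597 g 0.0
 twist total 0.035
 tool shift x,y (100mm): -0.01 0.01
0.71 294 [650.8  42.3] [175.7  16.4] 3.5
0.66 443 [644.7 121.9] [184.6  24. ] 1.4
0.64 441 [ 248.1 -259.7] [184.6  22.9] 67.2
0.56 322 [188.4 392.6] [131.5  23.3] -70.6
```

Both bars are well placed. Grasp the third.

Call:
apply_moves(targets=[{"translation": [-0.01,0.01,0.2],"twist": 0,"hand": 0.6},{"translation": [0,0,0.2],"twist": 0,"hand": 0.6},{"translation": [0,0,0.2],"twist": 0,"hand": 0.6},{"translation": [0,0,0],"twist": 0,"hand": 0},{"translation": [0,0,0],"twist": 0,"hand": 0},{"translation": [0,0,0],"twist": 0,"hand": 0},{"translation": [0,0,0],"twist": 0,"hand": 0},{"translation": [0,0,0],"twist": 0,"hand": 0}])

```text
time: 21.8
tool_pos: [0.4483, 0.3315, 0.0325]
tool_rot: [0.002, -0.068, 0.998, 0.0]
contact_force: [-0.3, -2.8, 5.5]
gripper_width: 0.162
grasp_force: 61.5
```

Call:
apply_moves(targets=[{"translation": [0,0,0],"twist": 0,"hand": 0},{"translation": [0,0,0],"twist": 0,"hand": 0}])

```text
time: 22.0
tool_pos: [0.4483, 0.3315, 0.0325]
tool_rot: [0.002, -0.068, 0.998, 0.0]
contact_force: [0.2, -3.2, 7.0]
gripper_width: 0.16
grasp_force: 61.5
```

Call:
apply_moves(targets=[{"translation": [0,0,-0.15],"twist": 0,"hand": 0},{"translation": [0,0,-0.3],"twist": 0,"hand": 0},{"translation": [0,0,-0.4],"twist": 0,"hand": 0},{"translation": [0,0,-0.5],"twist": 0,"hand": 0},{"translation": [0,0,-0.15],"twist": 0.46,"hand": 0},{"translation": [0,0,0],"twist": 0.46,"hand": 0},{"translation": [0,0,0],"twist": 0,"hand": 0}])

```text
time: 22.7
tool_pos: [0.4461, 0.3311, 0.181]
tool_rot: [0.0, -0.022, 1.0, 0.0]
contact_force: [0.8, -0.7, -5.1]
gripper_width: 0.162
grasp_force: 60.2
```

Run:
```python
from h import *
go(.641,.200,92.5)
```

```text
t 22.7 pos [0.4461 0.3311 0.181 ] psi 92.55 F [ 0.8 -0.7 -5.1] w 0.162 g 60.2
 twist total 0.009
 tool shift x,y (100mm): -1.89 -1.395
```

Call:
apply_moves(targets=[{"translation": [-0.2,-0.14,0],"twist": 0,"hand": 0},{"translation": [-0.32,-0.24,0],"twist": 0,"hand": 0},{"translation": [-0.32,-0.24,0],"twist": 0,"hand": 0},{"translation": [-0.32,-0.24,0],"twist": 0,"hand": 0},{"translation": [-0.32,-0.24,0],"twist": 0,"hand": 0},{"translation": [-0.23,-0.18,0],"twist": 0,"hand": 0},{"translation": [-0.2,-0.12,0],"twist": 0,"hand": 0},{"translation": [0,0,0],"twist": 0,"hand": 0}])

```text
time: 23.5
tool_pos: [0.6446, 0.1974, 0.1784]
tool_rot: [-0.001, -0.021, 1.0, -0.0]
contact_force: [0.5, 0.1, -4.6]
gripper_width: 0.166
grasp_force: 60.2
```

Call:
apply_moves(targets=[{"translation": [0,0,0.25],"twist": 0,"hand": 0},{"translation": [0,0,0.25],"twist": 0,"hand": 0},{"translation": [0,0,0.2],"twist": 0,"hand": 0},{"translation": [0,0,0],"twist": 0,"hand": 0},{"translation": [0,0,0],"twist": 0,"hand": 0}])

```text
time: 24.0
tool_pos: [0.6423, 0.1999, 0.1092]
tool_rot: [-0.001, -0.023, 1.0, -0.0]
contact_force: [0.6, 0.2, -3.3]
gripper_width: 0.164
grasp_force: 60.1
```

Run:
```python
from h import *
go(.642,.200,92.5)
```

```text
t 24.0 pos [0.6423 0.1999 0.1092] psi 92.59 F [ 0.6  0.2 -3.3] w 0.164 g 60.1
 twist total 0.015
 tool shift x,y (100mm): 0.003 0.001
```

Call:
apply_moves(targets=[{"translation": [0,0,0.05],"twist": 0,"hand": 0},{"translation": [0,0,0],"twist": 0,"hand": 0},{"translation": [0,0,0],"twist": 0,"hand": 0}])

```text
time: 24.3
tool_pos: [0.6439, 0.1997, 0.1061]
tool_rot: [0.001, -0.022, 1.0, 0.0]
contact_force: [0.2, 0.6, -4.3]
gripper_width: 0.164
grasp_force: 60.2
```

Call:
apply_moves(targets=[{"translation": [0,0,0.025],"twist": 0,"hand": 0},{"translation": [0,0,0],"twist": 0,"hand": 0}])

```text
time: 24.5
tool_pos: [0.6434, 0.1996, 0.1025]
tool_rot: [-0.0, -0.022, 1.0, -0.0]
contact_force: [-0.3, -0.0, -4.9]
gripper_width: 0.164
grasp_force: 60.2
```

Call:
apply_moves(targets=[{"translation": [0,0,0.015],"twist": 0,"hand": 0},{"translation": [0,0,0],"twist": 0,"hand": 0}])

```text
time: 24.7
tool_pos: [0.6436, 0.1996, 0.1015]
tool_rot: [0.0, -0.022, 1.0, 0.0]
contact_force: [-1.7, -1.0, -1.1]
gripper_width: 0.162
grasp_force: 60.4
```

Call:
apply_moves(targets=[{"translation": [0,0,0],"twist": 0,"hand": 0.6},{"translation": [0,0,0],"twist": 0,"hand": 0.6},{"translation": [0,0,0],"twist": 0,"hand": 0.6},{"translation": [0,0,0],"twist": 0,"hand": 0.6},{"translation": [0,0,-0.3],"twist": 0,"hand": 0.6},{"translation": [0,0,-0.4],"twist": 0,"hand": 0.6},{"translation": [0.45,0,-0.1],"twist": 0,"hand": 0.6},{"translation": [0.45,0,0],"twist": 0,"hand": 0.6}])

```text
time: 25.5
tool_pos: [0.5552, 0.1959, 0.1851]
tool_rot: [0.003, -0.022, 1.0, 0.001]
contact_force: [0.3, -0.0, -0.5]
gripper_width: 0.596
grasp_force: 0.0
```

Call:
apply_moves(targets=[{"translation": [0.45,0,0],"twist": 0,"hand": 0.6},{"translation": [0.45,0,0],"twist": 0,"hand": 0.6},{"translation": [0,0,0],"twist": 0,"hand": 0.6}])

```text
time: 25.8
tool_pos: [0.458, 0.1913, 0.1787]
tool_rot: [-0.002, -0.023, 1.0, -0.0]
contact_force: [0.2, -0.0, -0.4]
gripper_width: 0.598
grasp_force: 0.0
```

Run:
```python
from h import *
f=save('top','t12')
cv2.imwrite('pics/t12c.png',cv2.resize(f[90:240,200:400,::-1],None,fx=3.9,fy=3.9,interpolation=cv2.INTER_CUBIC))
for r in regions_of('top','bar1'):
    m=r['pixels']; y=np.argwhere(m).mean(0)[0]; print(round(r['score'],2),m.sum(),*rect('top',m,.018 if y>150 else .086))
go(.6366,.285,92.5)
```

```text
0.97 396 [646.3 122.4] [181.9  20.3] 2.7
0.86 357 [650.9  41.7] [182.   19.7] 2.8
0.63 480 [197.1 366.6] [186.3  24.4] -70.6
0.5 214 [673.9 203.2] [110.6  20.6] 3.8
t 25.9 pos [0.4632 0.1917 0.1813] psi 92.56 F [0.4 0.1 0.2] w 0.597 g 0.0
 twist total 0.011
 tool shift x,y (100mm): -1.773 0.856
```

View pics/t12c.png

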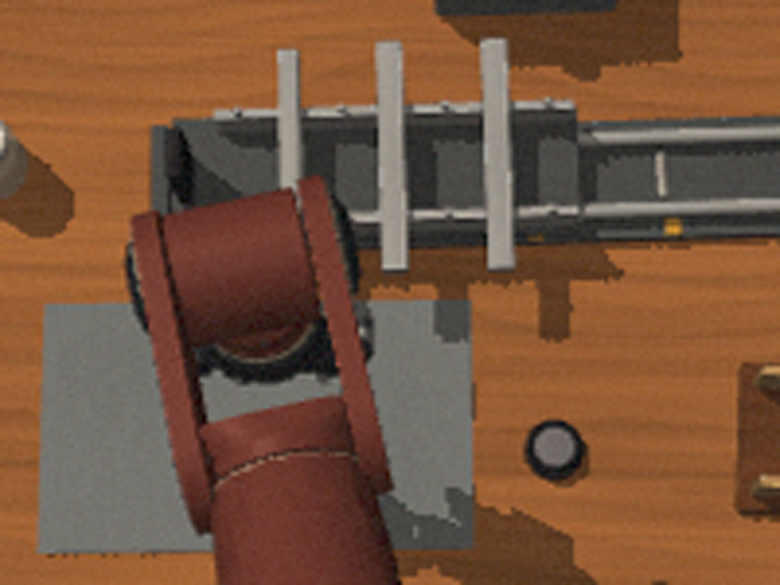

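All three bars lie square in the bays at crop x≈288, 392 and 497. Now pinch the fin.

Call:
apply_moves(targets=[{"translation": [-0.3,0.14,0],"twist": 0,"hand": 0.6},{"translation": [-0.3,0.145,0],"twist": 0,"hand": 0.6},{"translation": [-0.3,0.145,0],"twist": 0,"hand": 0.6},{"translation": [-0.3,0.145,0],"twist": 0,"hand": 0.6},{"translation": [-0.3,0.145,0],"twist": 0,"hand": 0.6},{"translation": [-0.28,0.145,0],"twist": 0,"hand": 0.6},{"translation": [0,0,0],"twist": 0,"hand": 0.6},{"translation": [0,0,0],"twist": 0,"hand": 0.6}])

```text
time: 26.7
tool_pos: [0.6391, 0.286, 0.1805]
tool_rot: [-0.0, -0.022, 1.0, -0.0]
contact_force: [-0.3, 0.7, 0.9]
gripper_width: 0.596
grasp_force: 0.0
```

Run:
```python
from h import *
go(.639,.285,92.5)
```

```text
t 26.7 pos [0.6391 0.286  0.1805] psi 92.52 F [-0.3  0.7  0.9] w 0.596 g 0.0
 twist total 0.003
 tool shift x,y (100mm): 0.002 -0.01
```

Call:
apply_moves(targets=[{"translation": [0,-0.01,0.25],"twist": 0,"hand": 0.6},{"translation": [0,0,0.25],"twist": 0,"hand": 0.6},{"translation": [0,0,0.22],"twist": 0,"hand": 0.6},{"translation": [0,0,0],"twist": 0,"hand": 0},{"translation": [0,0,0],"twist": 0,"hand": 0},{"translation": [0,0,0],"twist": 0,"hand": 0},{"translation": [0,0,0],"twist": 0,"hand": 0},{"translation": [0,0,0],"twist": 0,"hand": 0}])

```text
time: 27.5
tool_pos: [0.6385, 0.285, 0.1111]
tool_rot: [0.001, -0.022, 1.0, 0.0]
contact_force: [-1.3, -2.6, 3.7]
gripper_width: 0.123
grasp_force: 60.5
```

Call:
apply_moves(targets=[{"translation": [0,0,0],"twist": 0,"hand": 0},{"translation": [0,0,0],"twist": 0,"hand": 0},{"translation": [0,0,0],"twist": 0,"hand": 0}])

```text
time: 27.8
tool_pos: [0.6385, 0.2852, 0.1111]
tool_rot: [0.001, -0.022, 1.0, 0.0]
contact_force: [-3.6, -2.0, 6.1]
gripper_width: 0.127
grasp_force: 60.9
```

Call:
apply_moves(targets=[{"translation": [0,-0.04,0],"twist": 0,"hand": 0},{"translation": [0,-0.08,0],"twist": 0,"hand": 0},{"translation": [0,-0.1,0],"twist": 0,"hand": 0},{"translation": [0,-0.12,0],"twist": 0,"hand": 0},{"translation": [0,-0.12,0],"twist": 0,"hand": 0},{"translation": [0,-0.12,0],"twist": 0,"hand": 0},{"translation": [0,-0.12,0],"twist": 0,"hand": 0},{"translation": [0,-0.12,0],"twist": 0,"hand": 0}])

```text
time: 28.6
tool_pos: [0.6426, 0.2032, 0.1111]
tool_rot: [0.002, -0.022, 1.0, 0.001]
contact_force: [0.5, 2.3, 5.4]
gripper_width: 0.125
grasp_force: 61.0
```

Call:
apply_moves(targets=[{"translation": [0,-0.1,0],"twist": 0,"hand": 0},{"translation": [0,-0.08,0],"twist": 0,"hand": 0},{"translation": [0,-0.05,0],"twist": 0,"hand": 0},{"translation": [0,-0.03,0],"twist": 0,"hand": 0},{"translation": [0,0,0],"twist": 0,"hand": 0},{"translation": [0,0,0],"twist": 0,"hand": 0}])

```text
time: 29.2
tool_pos: [0.644, 0.1761, 0.1111]
tool_rot: [0.002, -0.022, 1.0, -0.001]
contact_force: [-0.1, -2.3, 6.2]
gripper_width: 0.125
grasp_force: 61.2
```

Run:
```python
from h import *
go(.642,.1753,92.5)
f=save('top','t13')
for r in regions_of('top','bar1'):
    m=r['pixels']; y=np.argwhere(m).mean(0)[0]; print(round(r['score'],2),m.sum(),*rect('top',m,.018 if y>150 else .086))
```

```text
t 29.2 pos [0.644  0.1761 0.1111] psi 92.52 F [-0.1 -2.3  6.2] w 0.125 g 61.2
 twist total 0.004
 tool shift x,y (100mm): 0.021 -0.007
0.82 317 [645.2  92. ] [178.3  17.9] 1.2
0.81 405 [653.  -66.3] [182.2  20.9] 2.7
0.78 426 [651.4  15.8] [182.   24.5] 2.0
0.71 456 [ 248.1 -259.7] [184.5  24.5] 67.6
0.61 470 [196.2 368.3] [184.3  24.3] -69.8
```

Call:
apply_moves(targets=[{"translation": [0,-0.01,0],"twist": 0,"hand": 0},{"translation": [0,0,0],"twist": 0,"hand": 0},{"translation": [0,0,0],"twist": 0,"hand": 0.6},{"translation": [0,0,0],"twist": 0,"hand": 0.6},{"translation": [0,0,0],"twist": 0,"hand": 0.6},{"translation": [0,0,0],"twist": 0,"hand": 0.6},{"translation": [0,0,-0.4],"twist": 0,"hand": 0.6},{"translation": [0,0,-0.4],"twist": 0,"hand": 0.6}])

```text
time: 30.1
tool_pos: [0.641, 0.1757, 0.1873]
tool_rot: [-0.003, -0.022, 1.0, -0.0]
contact_force: [0.7, 1.2, 0.4]
gripper_width: 0.597
grasp_force: 0.0
```

Run:
```python
from h import *
f=save('top','t14')
for r in regions_of('top','start_button_top')[:2]:
    m=r['pixels']; print(round(r['score'],2),m.sum(),*rect('top',m,.03))
# button cap: circle in crop
g=f[190:222,325:360]; cv2.imwrite('pics/btn.png',cv2.resize(g[:,:,::-1],None,fx=12,fy=12,interpolation=cv2.INTER_CUBIC))
for r in regions_of('top','bar1'):
    m=r['pixels']; y=np.argwhere(m).mean(0)[0]; print(round(r['score'],2),m.sum(),*rect('top',m,.018 if y>150 else .086))
go(.4316,-.0096,92.5)
```

```text
0.95 458 [196.  367.3] [184.3  22.3] -69.6
0.92 412 [649.9  14.1] [185.3  21.8] 3.6
0.8 426 [ 247.1 -259.1] [185.   23.6] 66.6
0.61 466 [656.2 -67.4] [188.5  25.2] 3.0
0.56 286 [646.7  93.4] [175.3  21.1] 1.2
t 30.25 pos [0.6448 0.1764 0.1937] psi 92.53 F [-1.1  0.1 -0.6] w 0.601 g 0.0
 twist total 0.006
 tool shift x,y (100mm): 2.211 -1.765
```

View pics/btn.png

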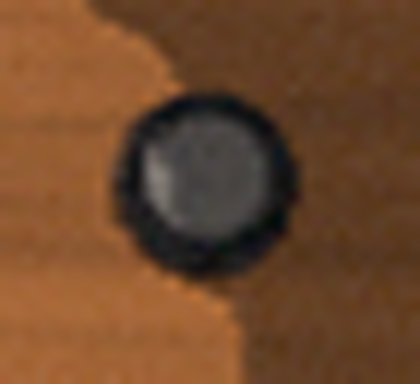

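Button cap centre is at crop (207,175), so full-image (342,204). That agrees with (0.4316, -0.0096).

Call:
apply_moves(targets=[{"translation": [0.28,-0.22,0],"twist": 0,"hand": 0},{"translation": [0.28,-0.22,0],"twist": 0,"hand": 0},{"translation": [0.28,-0.22,0],"twist": 0,"hand": 0},{"translation": [0.28,-0.22,0],"twist": 0,"hand": 0},{"translation": [0.28,-0.22,0],"twist": 0,"hand": 0},{"translation": [0.28,-0.22,0],"twist": 0,"hand": 0},{"translation": [0.28,-0.22,0],"twist": 0,"hand": 0},{"translation": [0.25,-0.22,0],"twist": 0,"hand": 0}])

```text
time: 31.05
tool_pos: [0.4274, -0.0101, 0.1873]
tool_rot: [-0.001, -0.022, 1.0, 0.0]
contact_force: [0.4, -1.1, 0.3]
gripper_width: -0.005
grasp_force: 0.0
```

Call:
apply_moves(targets=[{"translation": [0,0,0.4],"twist": 0,"hand": 0},{"translation": [0,0,0.4],"twist": 0,"hand": 0},{"translation": [0,0,0.25],"twist": 0,"hand": 0},{"translation": [0,0,0],"twist": 0,"hand": 0},{"translation": [0,0,0],"twist": 0,"hand": 0},{"translation": [0,0,0],"twist": 0,"hand": 0}])

```text
time: 31.65
tool_pos: [0.4307, -0.0097, 0.0856]
tool_rot: [0.001, -0.022, 1.0, -0.0]
contact_force: [-0.9, -0.2, 0.6]
gripper_width: -0.002
grasp_force: 0.0
```

Run:
```python
from h import *
go(.4316,-.0096,92.5)
```

```text
t 31.65 pos [ 0.4307 -0.0097  0.0856] psi 92.54 F [-0.9 -0.2  0.6] w -0.002 g 0.0
 twist total 0.008
 tool shift x,y (100mm): -0.009 0.001
```

Call:
apply_moves(targets=[{"translation": [0,0,0.1],"twist": 0,"hand": 0},{"translation": [0,0,0.1],"twist": 0,"hand": 0},{"translation": [0,0,0],"twist": 0,"hand": 0}])

```text
time: 31.95
tool_pos: [0.4284, -0.0093, 0.0626]
tool_rot: [-0.001, -0.022, 1.0, 0.0]
contact_force: [0.0, 0.8, -0.7]
gripper_width: -0.0
grasp_force: 0.0
```

Call:
apply_moves(targets=[{"translation": [0,0,0.06],"twist": 0,"hand": 0},{"translation": [0,0,0],"twist": 0,"hand": 0}])

```text
time: 32.15
tool_pos: [0.4289, -0.0095, 0.0572]
tool_rot: [-0.001, -0.022, 1.0, 0.0]
contact_force: [0.0, 0.0, 1.2]
gripper_width: -0.001
grasp_force: 0.0
```

Call:
apply_moves(targets=[{"translation": [0,0,0.04],"twist": 0,"hand": 0},{"translation": [0,0,0],"twist": 0,"hand": 0}])

```text
time: 32.35
tool_pos: [0.4292, -0.0095, 0.0536]
tool_rot: [-0.0, -0.022, 1.0, 0.0]
contact_force: [-0.1, -0.1, 0.0]
gripper_width: -0.002
grasp_force: 0.0
```

Call:
apply_moves(targets=[{"translation": [0,0,0.05],"twist": 0,"hand": 0},{"translation": [0,0,0],"twist": 0,"hand": 0}])

```text
time: 32.55
tool_pos: [0.4291, -0.0095, 0.0484]
tool_rot: [-0.001, -0.022, 1.0, 0.0]
contact_force: [-0.1, -0.0, -0.2]
gripper_width: -0.002
grasp_force: 0.0
```

Call:
apply_moves(targets=[{"translation": [0,0,0.04],"twist": 0,"hand": 0},{"translation": [0,0,0],"twist": 0,"hand": 0}])

```text
time: 32.75
tool_pos: [0.4291, -0.0095, 0.0445]
tool_rot: [-0.0, -0.022, 1.0, 0.0]
contact_force: [0.4, 0.3, -0.9]
gripper_width: 0.003
grasp_force: 0.0
```

Call:
apply_moves(targets=[{"translation": [0,0,0.03],"twist": 0,"hand": 0},{"translation": [0,0,0],"twist": 0,"hand": 0}])

```text
time: 32.95
tool_pos: [0.4296, -0.0096, 0.0421]
tool_rot: [0.0, -0.022, 1.0, 0.0]
contact_force: [-0.7, 0.5, 0.9]
gripper_width: -0.001
grasp_force: 1.2
```

Call:
apply_moves(targets=[{"translation": [0,0,0.03],"twist": 0,"hand": 0},{"translation": [0,0,0],"twist": 0,"hand": 0}])

```text
time: 33.15
tool_pos: [0.4298, -0.0096, 0.0392]
tool_rot: [0.0, -0.022, 1.0, -0.0]
contact_force: [-1.3, 1.2, 3.8]
gripper_width: -0.002
grasp_force: 2.0
```

Call:
apply_moves(targets=[{"translation": [0,0,0.03],"twist": 0,"hand": 0},{"translation": [0,0,0],"twist": 0,"hand": 0}])

```text
time: 33.35
tool_pos: [0.43, -0.0097, 0.0378]
tool_rot: [-0.0, -0.022, 1.0, 0.0]
contact_force: [-7.1, 1.1, 16.3]
gripper_width: -0.001
grasp_force: 8.3
```

Call:
apply_moves(targets=[{"translation": [0,0,0.02],"twist": 0,"hand": 0},{"translation": [0,0,0],"twist": 0,"hand": 0}])

```text
time: 33.55
tool_pos: [0.4302, -0.0097, 0.0376]
tool_rot: [-0.001, -0.022, 1.0, 0.0]
contact_force: [-14.9, 2.1, 30.4]
gripper_width: -0.004
grasp_force: 15.3
```

Pressed to the end stop (soft travel about 6 mm, then stiff). Rise and return to the fin.

Call:
apply_moves(targets=[{"translation": [0,0,-0.2],"twist": 0,"hand": 0},{"translation": [0,0,-0.4],"twist": 0,"hand": 0},{"translation": [0,0,-0.45],"twist": 0,"hand": 0},{"translation": [0,0,-0.45],"twist": 0,"hand": 0.6},{"translation": [0,0,0],"twist": 0,"hand": 0.6},{"translation": [0,0,0],"twist": 0,"hand": 0.6}])

```text
time: 34.15
tool_pos: [0.4301, -0.0097, 0.185]
tool_rot: [0.001, -0.022, 1.0, -0.0]
contact_force: [0.4, -0.1, -0.5]
gripper_width: 0.505
grasp_force: 0.0
```

Run:
```python
from h import *
f=save('top','t15')
for r in regions_of('top','bar1'):
    m=r['pixels']; y=np.argwhere(m).mean(0)[0]; print(round(r['score'],2),m.sum(),*rect('top',m,.018 if y>150 else .086))
go(.643,.1755,92.5)
```

```text
0.94 305 [657.6 -65.2] [172.7  18.9] 1.7
0.89 462 [195.9 367.7] [183.5  24.3] -70.0
0.85 497 [ 248.3 -260. ] [187.4  25.2] 66.3
0.62 383 [645.2  93.4] [178.5  24.6] 2.5
0.58 333 [660.5  15. ] [157.7  22.6] 4.4
0.19 88 [433.   -7.4] [28.  27.5] 0.6
t 34.25 pos [ 0.4285 -0.0094  0.1822] psi 92.53 F [-0.4 -0.1  0. ] w 0.597 g 0.0
 twist total 0.006
 tool shift x,y (100mm): -2.223 1.754
```

Call:
apply_moves(targets=[{"translation": [-0.27,0.22,0],"twist": 0,"hand": 0.6},{"translation": [-0.28,0.22,0],"twist": 0,"hand": 0.6},{"translation": [-0.28,0.22,0],"twist": 0,"hand": 0.6},{"translation": [-0.28,0.22,0],"twist": 0,"hand": 0.6},{"translation": [-0.28,0.22,0],"twist": 0,"hand": 0.6},{"translation": [-0.28,0.22,0],"twist": 0,"hand": 0.6},{"translation": [-0.28,0.22,0],"twist": 0,"hand": 0.6},{"translation": [-0.27,0.21,0],"twist": 0,"hand": 0.6}])

```text
time: 35.05
tool_pos: [0.6432, 0.176, 0.1803]
tool_rot: [-0.003, -0.022, 1.0, -0.0]
contact_force: [-0.1, -1.2, 0.1]
gripper_width: 0.601
grasp_force: 0.0
```

Call:
apply_moves(targets=[{"translation": [0,0,0],"twist": 0,"hand": 0.6},{"translation": [0,0,0],"twist": 0,"hand": 0.6}])

```text
time: 35.25
tool_pos: [0.6423, 0.1751, 0.1808]
tool_rot: [-0.003, -0.022, 1.0, -0.001]
contact_force: [1.0, -0.2, -0.6]
gripper_width: 0.6
grasp_force: 0.0
```

Run:
```python
from h import *
go(.643,.1755,92.5)
```

```text
t 35.25 pos [0.6423 0.1751 0.1808] psi 92.58 F [ 1.  -0.2 -0.6] w 0.6 g 0.0
 twist total 0.013
 tool shift x,y (100mm): -0.007 0.004
```

Call:
apply_moves(targets=[{"translation": [0,0,0.25],"twist": 0,"hand": 0.6},{"translation": [0,0,0.25],"twist": 0,"hand": 0.6},{"translation": [0,0,0.22],"twist": 0,"hand": 0.6},{"translation": [0,0,0],"twist": 0,"hand": 0},{"translation": [0,0,0],"twist": 0,"hand": 0},{"translation": [0,0,0],"twist": 0,"hand": 0},{"translation": [0,0,0],"twist": 0,"hand": 0},{"translation": [0,0,0],"twist": 0,"hand": 0}])

```text
time: 36.05
tool_pos: [0.6437, 0.1749, 0.1134]
tool_rot: [0.0, -0.022, 1.0, -0.0]
contact_force: [-2.8, -2.0, 1.9]
gripper_width: 0.124
grasp_force: 60.2
```

Call:
apply_moves(targets=[{"translation": [0,0,0],"twist": 0,"hand": 0},{"translation": [0,0,0],"twist": 0,"hand": 0},{"translation": [0,0,0],"twist": 0,"hand": 0}])

```text
time: 36.35
tool_pos: [0.6437, 0.175, 0.1134]
tool_rot: [0.0, -0.022, 1.0, -0.0]
contact_force: [-5.2, -1.9, 5.5]
gripper_width: 0.125
grasp_force: 60.7
```

Call:
apply_moves(targets=[{"translation": [0,-0.04,0],"twist": 0,"hand": 0},{"translation": [0,-0.08,0],"twist": 0,"hand": 0},{"translation": [0,-0.1,0],"twist": 0,"hand": 0},{"translation": [0,-0.12,0],"twist": 0,"hand": 0},{"translation": [0,-0.12,0],"twist": 0,"hand": 0},{"translation": [0,-0.12,0],"twist": 0,"hand": 0},{"translation": [0,-0.12,0],"twist": 0,"hand": 0},{"translation": [0,-0.12,0],"twist": 0,"hand": 0}])

```text
time: 37.15
tool_pos: [0.6479, 0.093, 0.1133]
tool_rot: [0.001, -0.022, 1.0, 0.0]
contact_force: [-2.8, 2.1, 5.0]
gripper_width: 0.123
grasp_force: 60.7
```

Call:
apply_moves(targets=[{"translation": [0,-0.1,0],"twist": 0,"hand": 0},{"translation": [0,-0.08,0],"twist": 0,"hand": 0},{"translation": [0,-0.05,0],"twist": 0,"hand": 0},{"translation": [0,-0.03,0],"twist": 0,"hand": 0},{"translation": [0,0,0],"twist": 0,"hand": 0},{"translation": [0,0,0],"twist": 0,"hand": 0}])

```text
time: 37.75
tool_pos: [0.6492, 0.066, 0.1133]
tool_rot: [0.001, -0.022, 1.0, -0.001]
contact_force: [-2.4, -2.7, 4.6]
gripper_width: 0.127
grasp_force: 60.7
```

Run:
```python
from h import *
go(.643,.0651,92.5)
```

```text
t 37.75 pos [0.6492 0.066  0.1133] psi 92.52 F [-2.4 -2.7  4.6] w 0.127 g 60.7
 twist total 0.004
 tool shift x,y (100mm): 0.063 -0.007
```

Call:
apply_moves(targets=[{"translation": [0,-0.01,0],"twist": 0,"hand": 0},{"translation": [0,0,0],"twist": 0,"hand": 0},{"translation": [0,0,0],"twist": 0,"hand": 0.6},{"translation": [0,0,0],"twist": 0,"hand": 0.6},{"translation": [0,0,0],"twist": 0,"hand": 0.6},{"translation": [0,0,0],"twist": 0,"hand": 0.6},{"translation": [0,0,-0.4],"twist": 0,"hand": 0.6},{"translation": [0,0,-0.4],"twist": 0,"hand": 0.6}])

```text
time: 38.55
tool_pos: [0.647, 0.0661, 0.1906]
tool_rot: [-0.002, -0.022, 1.0, 0.0]
contact_force: [1.5, -0.6, 0.5]
gripper_width: 0.601
grasp_force: 0.0
```

Call:
apply_moves(targets=[{"translation": [0.4,0,0],"twist": 0,"hand": 0.6},{"translation": [0.4,0,0],"twist": 0,"hand": 0.6},{"translation": [0.4,0,0],"twist": 0,"hand": 0.6},{"translation": [0,0,0],"twist": 0,"hand": 0.6},{"translation": [0,0,0],"twist": 0,"hand": 0.6}])

```text
time: 39.05
tool_pos: [0.528, 0.0609, 0.192]
tool_rot: [0.0, -0.022, 1.0, -0.0]
contact_force: [0.5, -0.3, 0.5]
gripper_width: 0.599
grasp_force: 0.0
```

Run:
```python
from h import *
f=save('top','t16')
cv2.imwrite('pics/t16c.png',cv2.resize(f[90:240,270:500,::-1],None,fx=3.4,fy=3.4,interpolation=cv2.INTER_CUBIC))
for r in regions_of('top','bar1'):
    m=r['pixels']; y=np.argwhere(m).mean(0)[0]; print(round(r['score'],2),m.sum(),*rect('top',m,.018 if y>150 else .086))
go(.658,-.178,92.6)
```

```text
0.91 484 [ 246.9 -259.6] [187.3  25.2] 68.1
0.64 472 [196.  367.8] [177.9  24.6] -70.1
0.59 437 [ 661.4 -176.5] [182.7  25.1] 4.1
t 39.15 pos [0.5296 0.0608 0.1928] psi 92.53 F [-0.5 -0.5 -0.2] w 0.597 g 0.0
 twist total -0.013
 tool shift x,y (100mm): -1.174 -2.444
```

View pics/t16c.png

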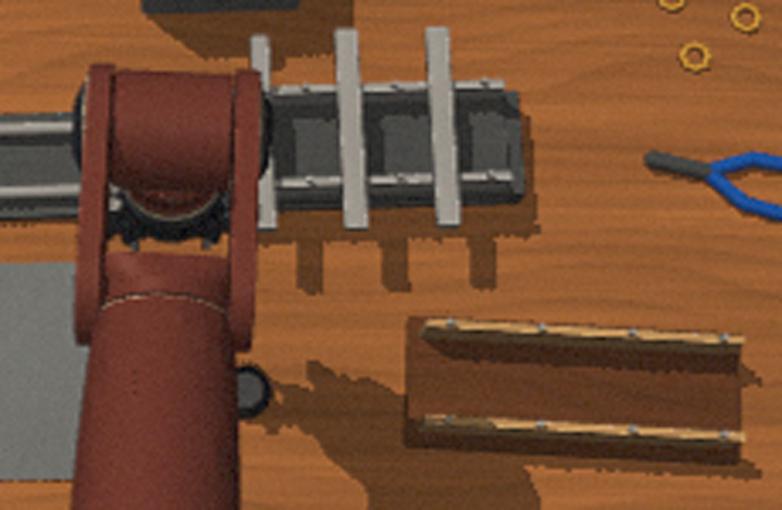

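All bars are in place at the right station, at crop x≈262, 350 and 441. Pick the right one first.

Call:
apply_moves(targets=[{"translation": [-0.15,-0.3,0],"twist": 0,"hand": 0.6},{"translation": [-0.15,-0.31,0],"twist": 0,"hand": 0.6},{"translation": [-0.15,-0.31,0],"twist": 0,"hand": 0.6},{"translation": [-0.15,-0.31,0],"twist": 0,"hand": 0.6},{"translation": [-0.15,-0.31,0],"twist": 0,"hand": 0.6},{"translation": [-0.15,-0.3,0],"twist": 0,"hand": 0.6},{"translation": [-0.15,-0.3,0],"twist": 0,"hand": 0.6},{"translation": [-0.13,-0.3,0],"twist": 0,"hand": 0.6}])

```text
time: 39.95
tool_pos: [0.6593, -0.1796, 0.1919]
tool_rot: [0.0, -0.022, 1.0, -0.0]
contact_force: [0.5, 0.6, 0.7]
gripper_width: 0.598
grasp_force: 0.0
```

Call:
apply_moves(targets=[{"translation": [0,0,0.2],"twist": 0,"hand": 0.6},{"translation": [0,0,0.2],"twist": 0,"hand": 0.6},{"translation": [0,0,0],"twist": 0,"hand": 0.6},{"translation": [0,0,0],"twist": 0,"hand": 0.6}])

```text
time: 40.35
tool_pos: [0.6577, -0.1779, 0.1516]
tool_rot: [-0.0, -0.022, 1.0, 0.0]
contact_force: [-0.4, -0.4, 0.2]
gripper_width: 0.6
grasp_force: 0.0
```

Run:
```python
from h import *
go(.6585,-.1775,92.6)
f=save('top','t17')
for r in regions_of('top','bar1'):
    m=r['pixels']; y=np.argwhere(m).mean(0)[0]; print(round(r['score'],2),m.sum(),*rect('top',m,.018 if y>150 else .086))
```

```text
t 40.35 pos [ 0.6577 -0.1779  0.1516] psi 92.54 F [-0.4 -0.4  0.2] w 0.6 g 0.0
 twist total -0.011
 tool shift x,y (100mm): -0.008 0.004
0.88 445 [194.7 372.2] [174.1  23.9] -68.8
0.82 337 [673.6 -94. ] [154.5  24.2] -0.1
0.58 476 [ 247.5 -260.1] [186.8  24.4] 67.6
0.57 322 [650.5 -17.8] [178.9  16.8] 2.7
0.25 84 [434.6  -7.4] [31.  27.5] 0.6
```

Down to z≈0.100, close, lift.

Call:
apply_moves(targets=[{"translation": [-0.01,0,0.2],"twist": 0,"hand": 0.6},{"translation": [0,0,0.2],"twist": 0,"hand": 0.6},{"translation": [0,0,0.13],"twist": 0,"hand": 0.6},{"translation": [0,0,0],"twist": 0,"hand": 0},{"translation": [0,0,0],"twist": 0,"hand": 0},{"translation": [0,0,0],"twist": 0,"hand": 0},{"translation": [0,0,0],"twist": 0,"hand": 0},{"translation": [0,0,0],"twist": 0,"hand": 0}])

```text
time: 41.25
tool_pos: [0.6589, -0.178, 0.1005]
tool_rot: [0.001, -0.022, 1.0, -0.0]
contact_force: [0.2, -0.3, 1.8]
gripper_width: 0.211
grasp_force: 61.3
```

Call:
apply_moves(targets=[{"translation": [0,0,0],"twist": 0,"hand": 0},{"translation": [0,0,0],"twist": 0,"hand": 0}])

```text
time: 41.45
tool_pos: [0.6589, -0.178, 0.1005]
tool_rot: [0.001, -0.022, 1.0, -0.0]
contact_force: [-1.5, -0.9, 4.9]
gripper_width: 0.21
grasp_force: 61.6
```

Call:
apply_moves(targets=[{"translation": [0,0,-0.15],"twist": 0,"hand": 0},{"translation": [0,0,-0.25],"twist": 0,"hand": 0},{"translation": [0,0,-0.25],"twist": 0,"hand": 0},{"translation": [0,0,-0.1],"twist": 0.42,"hand": 0},{"translation": [0,0,0],"twist": 0.42,"hand": 0},{"translation": [0,0,0],"twist": 0,"hand": 0},{"translation": [0,0,0],"twist": 0,"hand": 0}])

```text
time: 42.15
tool_pos: [0.6571, -0.1771, 0.1723]
tool_rot: [-0.002, 0.019, 1.0, 0.001]
contact_force: [0.7, -0.4, -6.7]
gripper_width: 0.208
grasp_force: 60.4
```

Run:
```python
from h import *
go(.4354,-.385,87.8)
```

```text
t 42.15 pos [ 0.6571 -0.1771  0.1723] psi 87.77 F [ 0.7 -0.4 -6.7] w 0.208 g 60.4
 twist total -0.005
 tool shift x,y (100mm): 2.135 -2.162
```

Call:
apply_moves(targets=[{"translation": [0.14,-0.14,0],"twist": 0,"hand": 0},{"translation": [0.26,-0.265,0],"twist": 0,"hand": 0},{"translation": [0.26,-0.265,0],"twist": 0,"hand": 0},{"translation": [0.26,-0.265,0],"twist": 0,"hand": 0},{"translation": [0.26,-0.265,0],"twist": 0,"hand": 0},{"translation": [0.26,-0.265,0],"twist": 0,"hand": 0},{"translation": [0.26,-0.265,0],"twist": 0,"hand": 0},{"translation": [0.26,-0.265,0],"twist": 0,"hand": 0}])

```text
time: 42.95
tool_pos: [0.4521, -0.3699, 0.1732]
tool_rot: [-0.001, 0.02, 1.0, 0.0]
contact_force: [0.7, -0.1, -6.3]
gripper_width: 0.205
grasp_force: 60.4
```

Call:
apply_moves(targets=[{"translation": [0.17,-0.165,0],"twist": 0,"hand": 0},{"translation": [0,0,0],"twist": 0,"hand": 0},{"translation": [0,0,0.25],"twist": 0,"hand": 0},{"translation": [0,0,0.25],"twist": 0,"hand": 0},{"translation": [0,0,0.2],"twist": 0,"hand": 0},{"translation": [0,0,0],"twist": 0,"hand": 0},{"translation": [0,0,0],"twist": 0,"hand": 0}])

```text
time: 43.65
tool_pos: [0.4365, -0.3845, 0.1037]
tool_rot: [-0.0, 0.02, 1.0, 0.001]
contact_force: [0.0, -0.8, -4.2]
gripper_width: 0.214
grasp_force: 60.4
```

Run:
```python
from h import *
go(.4354,-.385,87.8)
```

```text
t 43.65 pos [ 0.4365 -0.3845  0.1037] psi 87.75 F [ 0.  -0.8 -4.2] w 0.214 g 60.4
 twist total -0.009
 tool shift x,y (100mm): 0.011 -0.006
```

Touch expected at about 0.0885.

Call:
apply_moves(targets=[{"translation": [0,0,0.06],"twist": 0,"hand": 0},{"translation": [0,0,0.05],"twist": 0,"hand": 0},{"translation": [0,0,0],"twist": 0,"hand": 0},{"translation": [0,0,0],"twist": 0,"hand": 0}])

```text
time: 44.05
tool_pos: [0.4368, -0.385, 0.0933]
tool_rot: [0.0, 0.02, 1.0, -0.0]
contact_force: [0.8, -0.4, -6.2]
gripper_width: 0.212
grasp_force: 60.3
```

Call:
apply_moves(targets=[{"translation": [0,0,0.03],"twist": 0,"hand": 0},{"translation": [0,0,0],"twist": 0,"hand": 0}])

```text
time: 44.25
tool_pos: [0.4366, -0.3849, 0.0898]
tool_rot: [-0.0, 0.02, 1.0, 0.0]
contact_force: [-0.0, -0.6, -6.1]
gripper_width: 0.208
grasp_force: 60.3
```

Call:
apply_moves(targets=[{"translation": [0,0,0.02],"twist": 0,"hand": 0},{"translation": [0,0,0],"twist": 0,"hand": 0}])

```text
time: 44.45
tool_pos: [0.4369, -0.3852, 0.0886]
tool_rot: [0.0, 0.02, 1.0, -0.0]
contact_force: [-0.7, 1.1, -2.9]
gripper_width: 0.21
grasp_force: 60.7
```

Call:
apply_moves(targets=[{"translation": [0,0,0],"twist": 0,"hand": 0.6},{"translation": [0,0,0],"twist": 0,"hand": 0.6},{"translation": [0,0,0],"twist": 0,"hand": 0.6},{"translation": [0,0,0],"twist": 0,"hand": 0.6},{"translation": [0,0,-0.3],"twist": 0,"hand": 0.6},{"translation": [0,0,-0.4],"twist": 0,"hand": 0.6},{"translation": [0,0,-0.2],"twist": -0.42,"hand": 0.6},{"translation": [0,0,0],"twist": -0.42,"hand": 0.6}])

```text
time: 45.25
tool_pos: [0.4386, -0.3871, 0.1835]
tool_rot: [0.003, -0.023, 1.0, -0.003]
contact_force: [-0.7, -0.1, -0.6]
gripper_width: 0.597
grasp_force: 0.0
```

Run:
```python
from h import *
go(.654,-.098,92.6)
```

```text
t 45.25 pos [ 0.4386 -0.3871  0.1835] psi 92.63 F [-0.7 -0.1 -0.6] w 0.597 g 0.0
 twist total 0.006
 tool shift x,y (100mm): -2.283 2.79
```

Call:
apply_moves(targets=[{"translation": [-0.285,0.345,0],"twist": 0,"hand": 0.6},{"translation": [-0.285,0.345,0],"twist": 0,"hand": 0.6},{"translation": [-0.285,0.345,0],"twist": 0,"hand": 0.6},{"translation": [-0.285,0.345,0],"twist": 0,"hand": 0.6},{"translation": [-0.285,0.345,0],"twist": 0,"hand": 0.6},{"translation": [-0.285,0.345,0],"twist": 0,"hand": 0.6},{"translation": [-0.285,0.345,0],"twist": 0,"hand": 0.6},{"translation": [-0.285,0.345,0],"twist": 0,"hand": 0.6}])

```text
time: 46.05
tool_pos: [0.6534, -0.0976, 0.1784]
tool_rot: [0.0, -0.022, 1.0, -0.0]
contact_force: [0.8, -1.5, 0.5]
gripper_width: 0.603
grasp_force: 0.0
```

Call:
apply_moves(targets=[{"translation": [0,0,0],"twist": 0,"hand": 0.6},{"translation": [0,0,0.3],"twist": 0,"hand": 0.6},{"translation": [0,0,0],"twist": 0,"hand": 0.6},{"translation": [0,0,0],"twist": 0,"hand": 0.6}])

```text
time: 46.45
tool_pos: [0.6514, -0.0994, 0.1472]
tool_rot: [-0.001, -0.022, 1.0, 0.0]
contact_force: [0.6, -0.2, -0.0]
gripper_width: 0.603
grasp_force: 0.0
```

Run:
```python
from h import *
f=save('top','t18')
for r in regions_of('top','bar1'):
    m=r['pixels']; y=np.argwhere(m).mean(0)[0]; print(round(r['score'],2),m.sum(),*rect('top',m,.074 if y>150 else .086))
go(.655,-.0975,92.6)
```

```text
0.82 271 [658.3 -17.6] [163.3  16.7] 2.9
0.79 394 [192.3 361.8] [164.3  21.1] -69.5
0.75 508 [ 438.  -384.1] [187.   23.7] -2.1
0.57 410 [ 245.3 -250.3] [176.7  24.7] 65.7
t 46.55 pos [ 0.6526 -0.0999  0.1493] psi 92.48 F [-0.3  0.8 -0.6] w 0.599 g 0.0
 twist total -0.02
 tool shift x,y (100mm): -0.025 0.023
```

Call:
apply_moves(targets=[{"translation": [-0.01,0.02,0.2],"twist": 0,"hand": 0.6},{"translation": [0,0,0.2],"twist": 0,"hand": 0.6},{"translation": [0,0,0.1],"twist": 0,"hand": 0.6},{"translation": [0,0,0],"twist": 0,"hand": 0},{"translation": [0,0,0],"twist": 0,"hand": 0},{"translation": [0,0,0],"twist": 0,"hand": 0},{"translation": [0,0,0],"twist": 0,"hand": 0},{"translation": [0,0,0],"twist": 0,"hand": 0}])

```text
time: 47.35
tool_pos: [0.654, -0.0975, 0.0997]
tool_rot: [0.001, -0.022, 1.0, -0.0]
contact_force: [-1.1, -0.6, 4.5]
gripper_width: 0.21
grasp_force: 61.9
```

Call:
apply_moves(targets=[{"translation": [0,0,0],"twist": 0,"hand": 0},{"translation": [0,0,0],"twist": 0,"hand": 0}])

```text
time: 47.55
tool_pos: [0.654, -0.0975, 0.0997]
tool_rot: [0.001, -0.022, 1.0, -0.0]
contact_force: [-1.4, -0.7, 5.5]
gripper_width: 0.209
grasp_force: 62.1
```

Call:
apply_moves(targets=[{"translation": [0,0,-0.15],"twist": 0,"hand": 0},{"translation": [0,0,-0.25],"twist": 0,"hand": 0},{"translation": [0,0,-0.25],"twist": 0,"hand": 0},{"translation": [0,0,-0.1],"twist": 0.42,"hand": 0},{"translation": [0,0,0],"twist": 0.42,"hand": 0},{"translation": [0,0,0],"twist": 0,"hand": 0},{"translation": [0,0,0],"twist": 0,"hand": 0}])

```text
time: 48.25
tool_pos: [0.6523, -0.0968, 0.1717]
tool_rot: [-0.001, 0.019, 1.0, 0.0]
contact_force: [0.4, -0.1, -5.2]
gripper_width: 0.211
grasp_force: 60.8
```

Run:
```python
from h import *
go(.4385,-.305,87.8)
```

```text
t 48.25 pos [ 0.6523 -0.0968  0.1717] psi 87.78 F [ 0.4 -0.1 -5.2] w 0.211 g 60.8
 twist total -0.004
 tool shift x,y (100mm): 2.057 -2.163
```

Call:
apply_moves(targets=[{"translation": [0.13,-0.14,0],"twist": 0,"hand": 0},{"translation": [0.25,-0.265,0],"twist": 0,"hand": 0},{"translation": [0.25,-0.265,0],"twist": 0,"hand": 0},{"translation": [0.25,-0.265,0],"twist": 0,"hand": 0},{"translation": [0.25,-0.265,0],"twist": 0,"hand": 0},{"translation": [0.25,-0.265,0],"twist": 0,"hand": 0},{"translation": [0.25,-0.265,0],"twist": 0,"hand": 0},{"translation": [0.25,-0.265,0],"twist": 0,"hand": 0}])

```text
time: 49.05
tool_pos: [0.4552, -0.2898, 0.1724]
tool_rot: [-0.001, 0.02, 1.0, 0.0]
contact_force: [0.7, -0.5, -5.0]
gripper_width: 0.21
grasp_force: 60.8
```

Call:
apply_moves(targets=[{"translation": [0.18,-0.165,0],"twist": 0,"hand": 0},{"translation": [0,0,0],"twist": 0,"hand": 0},{"translation": [0,0,0.25],"twist": 0,"hand": 0},{"translation": [0,0,0.25],"twist": 0,"hand": 0},{"translation": [0,0,0.2],"twist": 0,"hand": 0},{"translation": [0,0,0],"twist": 0,"hand": 0},{"translation": [0,0,0],"twist": 0,"hand": 0}])

```text
time: 49.75
tool_pos: [0.4386, -0.3043, 0.1028]
tool_rot: [-0.0, 0.02, 1.0, 0.0]
contact_force: [0.4, -0.3, -4.6]
gripper_width: 0.207
grasp_force: 60.8
```

Run:
```python
from h import *
go(.4385,-.305,87.8)
```

```text
t 49.75 pos [ 0.4386 -0.3043  0.1028] psi 87.75 F [ 0.4 -0.3 -4.6] w 0.207 g 60.8
 twist total -0.009
 tool shift x,y (100mm): 0.001 -0.007
```

Touch expected at about 0.0877.

Call:
apply_moves(targets=[{"translation": [0,0,0.07],"twist": 0,"hand": 0},{"translation": [0,0,0.06],"twist": 0,"hand": 0},{"translation": [0,0,0],"twist": 0,"hand": 0},{"translation": [0,0,0],"twist": 0,"hand": 0}])

```text
time: 50.15
tool_pos: [0.4388, -0.3048, 0.0901]
tool_rot: [0.0, 0.02, 1.0, 0.0]
contact_force: [-0.3, -0.5, -5.3]
gripper_width: 0.209
grasp_force: 60.8
```

Call:
apply_moves(targets=[{"translation": [0,0,0.03],"twist": 0,"hand": 0},{"translation": [0,0,0],"twist": 0,"hand": 0}])

```text
time: 50.35
tool_pos: [0.4393, -0.3053, 0.0877]
tool_rot: [0.001, 0.02, 1.0, -0.001]
contact_force: [0.3, -0.1, -3.2]
gripper_width: 0.21
grasp_force: 61.0
```

Touching. Release and go for the third bar.

Call:
apply_moves(targets=[{"translation": [0,0,0],"twist": 0,"hand": 0.6},{"translation": [0,0,0],"twist": 0,"hand": 0.6},{"translation": [0,0,0],"twist": 0,"hand": 0.6},{"translation": [0,0,0],"twist": 0,"hand": 0.6},{"translation": [0,0,-0.3],"twist": 0,"hand": 0.6},{"translation": [0,0,-0.4],"twist": 0,"hand": 0.6},{"translation": [0,0,-0.2],"twist": -0.42,"hand": 0.6},{"translation": [0,0,0],"twist": -0.42,"hand": 0.6}])

```text
time: 51.15
tool_pos: [0.4408, -0.3066, 0.1822]
tool_rot: [0.003, -0.023, 1.0, -0.003]
contact_force: [-0.0, -0.2, -0.1]
gripper_width: 0.602
grasp_force: 0.0
```

Run:
```python
from h import *
f=save('top','t19')
for r in regions_of('top','bar1'):
    m=r['pixels']; y=np.argwhere(m).mean(0)[0]; print(round(r['score'],2),m.sum(),*rect('top',m,.074 if y>150 else .088))
go(.652,-.0185,92.6)
```

```text
0.98 472 [194.8 356. ] [178.5  22.5] -70.6
0.76 336 [649.8 -17.5] [178.4  18.6] 1.7
0.47 221 [ 225.8 -294.3] [78.  25.3] 69.0
t 51.25 pos [ 0.4393 -0.3052  0.1784] psi 92.53 F [ 0.   0.2 -0.1] w 0.601 g 0.0
 twist total -0.013
 tool shift x,y (100mm): -2.255 2.768
```

Call:
apply_moves(targets=[{"translation": [-0.28,0.345,0],"twist": 0,"hand": 0.6},{"translation": [-0.28,0.345,0],"twist": 0,"hand": 0.6},{"translation": [-0.28,0.35,0],"twist": 0,"hand": 0.6},{"translation": [-0.28,0.35,0],"twist": 0,"hand": 0.6},{"translation": [-0.28,0.35,0],"twist": 0,"hand": 0.6},{"translation": [-0.28,0.35,0],"twist": 0,"hand": 0.6},{"translation": [-0.28,0.35,0],"twist": 0,"hand": 0.6},{"translation": [-0.28,0.35,0],"twist": 0,"hand": 0.6}])

```text
time: 52.05
tool_pos: [0.6505, -0.0144, 0.1758]
tool_rot: [-0.001, -0.022, 1.0, 0.0]
contact_force: [1.0, 0.1, 0.1]
gripper_width: 0.597
grasp_force: 0.0
```

Call:
apply_moves(targets=[{"translation": [0,0,0],"twist": 0,"hand": 0.6},{"translation": [0,0,0.3],"twist": 0,"hand": 0.6},{"translation": [0,0,0],"twist": 0,"hand": 0.6},{"translation": [0,0,0],"twist": 0,"hand": 0.6}])

```text
time: 52.45
tool_pos: [0.6489, -0.0164, 0.1455]
tool_rot: [-0.002, -0.022, 1.0, 0.0]
contact_force: [-0.4, -0.1, 0.1]
gripper_width: 0.597
grasp_force: 0.0
```

Run:
```python
from h import *
f=save('top','t20')
for r in regions_of('top','bar1'):
    m=r['pixels']; y=np.argwhere(m).mean(0)[0]; print(round(r['score'],2),m.sum(),*rect('top',m,.074 if y>150 else .088))
go(.651,-.018,92.6)
```

```text
0.73 433 [194.8 356. ] [177.   20.8] -70.6
0.65 454 [ 437.9 -382.7] [181.1  20.9] -2.1
0.56 362 [ 244.8 -248.8] [176.8  21. ] 66.1
0.55 483 [ 444.  -302.9] [183.9  20.9] -1.7
t 52.55 pos [ 0.6504 -0.0168  0.1479] psi 92.47 F [ 0.1  0.1 -0. ] w 0.602 g 0.0
 twist total -0.022
 tool shift x,y (100mm): -0.006 -0.013
```

Call:
apply_moves(targets=[{"translation": [0,-0.01,0.2],"twist": 0,"hand": 0.6},{"translation": [0,0,0.2],"twist": 0,"hand": 0.6},{"translation": [0,0,0.07],"twist": 0,"hand": 0.6},{"translation": [0,0,0],"twist": 0,"hand": 0},{"translation": [0,0,0],"twist": 0,"hand": 0},{"translation": [0,0,0],"twist": 0,"hand": 0},{"translation": [0,0,0],"twist": 0,"hand": 0},{"translation": [0,0,0],"twist": 0,"hand": 0}])

```text
time: 53.35
tool_pos: [0.6514, -0.0177, 0.1021]
tool_rot: [0.001, -0.022, 1.0, -0.001]
contact_force: [-1.7, -2.8, 5.9]
gripper_width: 0.163
grasp_force: 60.9
```

Call:
apply_moves(targets=[{"translation": [0,0,0],"twist": 0,"hand": 0},{"translation": [0,0,0],"twist": 0,"hand": 0}])

```text
time: 53.55
tool_pos: [0.6514, -0.0177, 0.1021]
tool_rot: [0.001, -0.022, 1.0, -0.001]
contact_force: [-0.2, -1.6, 5.4]
gripper_width: 0.161
grasp_force: 60.8
```

Call:
apply_moves(targets=[{"translation": [0,0,-0.15],"twist": 0,"hand": 0},{"translation": [0,0,-0.25],"twist": 0,"hand": 0},{"translation": [0,0,-0.25],"twist": 0,"hand": 0},{"translation": [0,0,-0.1],"twist": 0.42,"hand": 0},{"translation": [0,0,0],"twist": 0.42,"hand": 0},{"translation": [0,0,0],"twist": 0,"hand": 0},{"translation": [0,0,0],"twist": 0,"hand": 0}])

```text
time: 54.25
tool_pos: [0.6494, -0.0168, 0.1739]
tool_rot: [-0.001, 0.019, 1.0, 0.0]
contact_force: [-0.4, 0.2, -4.5]
gripper_width: 0.163
grasp_force: 59.6
```

Run:
```python
from h import *
go(.4416,-.225,87.8)
```

```text
t 54.25 pos [ 0.6494 -0.0168  0.1739] psi 87.78 F [-0.4  0.2 -4.5] w 0.163 g 59.6
 twist total -0.004
 tool shift x,y (100mm): 1.997 -2.16
```

Call:
apply_moves(targets=[{"translation": [0.13,-0.14,0],"twist": 0,"hand": 0},{"translation": [0.24,-0.265,0],"twist": 0,"hand": 0},{"translation": [0.24,-0.265,0],"twist": 0,"hand": 0},{"translation": [0.24,-0.265,0],"twist": 0,"hand": 0},{"translation": [0.24,-0.265,0],"twist": 0,"hand": 0},{"translation": [0.24,-0.265,0],"twist": 0,"hand": 0},{"translation": [0.24,-0.265,0],"twist": 0,"hand": 0},{"translation": [0.24,-0.265,0],"twist": 0,"hand": 0}])

```text
time: 55.05
tool_pos: [0.4599, -0.2097, 0.1742]
tool_rot: [-0.001, 0.019, 1.0, 0.0]
contact_force: [0.3, -0.9, -4.1]
gripper_width: 0.163
grasp_force: 59.6
```

Call:
apply_moves(targets=[{"translation": [0.19,-0.165,0],"twist": 0,"hand": 0},{"translation": [0,0,0],"twist": 0,"hand": 0},{"translation": [0,0,0.25],"twist": 0,"hand": 0},{"translation": [0,0,0.25],"twist": 0,"hand": 0},{"translation": [0,0,0.2],"twist": 0,"hand": 0},{"translation": [0,0,0],"twist": 0,"hand": 0},{"translation": [0,0,0],"twist": 0,"hand": 0}])

```text
time: 55.75
tool_pos: [0.4419, -0.2245, 0.1048]
tool_rot: [-0.0, 0.019, 1.0, 0.0]
contact_force: [-0.4, -0.2, -4.4]
gripper_width: 0.161
grasp_force: 59.6
```

Run:
```python
from h import *
go(.4416,-.225,87.8)
```

```text
t 55.75 pos [ 0.4419 -0.2245  0.1048] psi 87.77 F [-0.4 -0.2 -4.4] w 0.161 g 59.6
 twist total -0.005
 tool shift x,y (100mm): 0.003 -0.006
```

Touch expected at about 0.0901.

Call:
apply_moves(targets=[{"translation": [0,0,0.07],"twist": 0,"hand": 0},{"translation": [0,0,0.055],"twist": 0,"hand": 0},{"translation": [0,0,0],"twist": 0,"hand": 0},{"translation": [0,0,0],"twist": 0,"hand": 0}])

```text
time: 56.15
tool_pos: [0.4419, -0.225, 0.0927]
tool_rot: [0.0, 0.02, 1.0, -0.0]
contact_force: [-0.5, 0.6, -4.1]
gripper_width: 0.162
grasp_force: 59.6
```

Call:
apply_moves(targets=[{"translation": [0,0,0.025],"twist": 0,"hand": 0},{"translation": [0,0,0],"twist": 0,"hand": 0}])

```text
time: 56.35
tool_pos: [0.442, -0.2252, 0.0902]
tool_rot: [0.0, 0.02, 1.0, -0.0]
contact_force: [0.5, -0.5, -3.7]
gripper_width: 0.161
grasp_force: 59.7
```

Release, rise, and move off to the left to look.

Call:
apply_moves(targets=[{"translation": [0,0,0.005],"twist": 0,"hand": 0},{"translation": [0,0,0],"twist": 0,"hand": 0.6},{"translation": [0,0,0],"twist": 0,"hand": 0.6},{"translation": [0,0,0],"twist": 0,"hand": 0.6},{"translation": [0,0,0],"twist": 0,"hand": 0.6},{"translation": [0,0,-0.3],"twist": 0,"hand": 0.6},{"translation": [0,0,-0.4],"twist": 0,"hand": 0.6},{"translation": [0,0,-0.4],"twist": 0,"hand": 0.6}])

```text
time: 57.15
tool_pos: [0.4414, -0.2247, 0.2003]
tool_rot: [-0.001, 0.02, 1.0, 0.0]
contact_force: [0.8, -0.8, -0.9]
gripper_width: 0.602
grasp_force: 0.0
```

Call:
apply_moves(targets=[{"translation": [0,0.4,0],"twist": 0,"hand": 0.6},{"translation": [0,0.4,0],"twist": 0,"hand": 0.6},{"translation": [0,0.4,0],"twist": 0,"hand": 0.6},{"translation": [0,0.4,0],"twist": 0,"hand": 0.6},{"translation": [0,0.4,0],"twist": 0,"hand": 0.6},{"translation": [0,0.4,0],"twist": 0,"hand": 0.6},{"translation": [0,0.4,0],"twist": 0,"hand": 0.6},{"translation": [0,0.4,0],"twist": 0,"hand": 0.6}])

```text
time: 57.95
tool_pos: [0.4545, 0.0964, 0.1999]
tool_rot: [0.001, 0.02, 1.0, 0.0]
contact_force: [0.6, -0.4, 0.5]
gripper_width: 0.597
grasp_force: 0.0
```

Call:
apply_moves(targets=[{"translation": [0,0,0],"twist": 0,"hand": 0.6},{"translation": [0,0,0],"twist": 0,"hand": 0.6}])

```text
time: 58.15
tool_pos: [0.4545, 0.0954, 0.1996]
tool_rot: [0.0, 0.019, 1.0, -0.0]
contact_force: [0.2, 0.2, 0.5]
gripper_width: 0.596
grasp_force: 0.0
```

Run:
```python
from h import *
f=save('top','t21')
cv2.imwrite('pics/t21c.png',cv2.resize(f[90:240,270:500,::-1],None,fx=3.4,fy=3.4,interpolation=cv2.INTER_CUBIC))
for r in regions_of('top','bar1'):
    m=r['pixels']; print(round(r['score'],2),m.sum(),*rect('top',m,.075))
go(.4416,-.225,87.8)
```

```text
0.98 491 [196.3 355.7] [181.1  25.3] -70.6
0.97 467 [ 244.2 -247.2] [176.8  24.1] 67.5
0.82 433 [ 440.7 -382.5] [181.   20.9] -2.1
0.71 317 [ 440.9 -222.9] [174.5  17.9] -2.3
0.65 463 [ 443.8 -302.8] [183.7  20.8] -1.5
t 58.25 pos [0.4546 0.0941 0.1996] psi 87.68 F [-0.3 -0.5 -0. ] w 0.6 g 0.0
 twist total -0.021
 tool shift x,y (100mm): 0.008 -3.194
```

View pics/t21c.png

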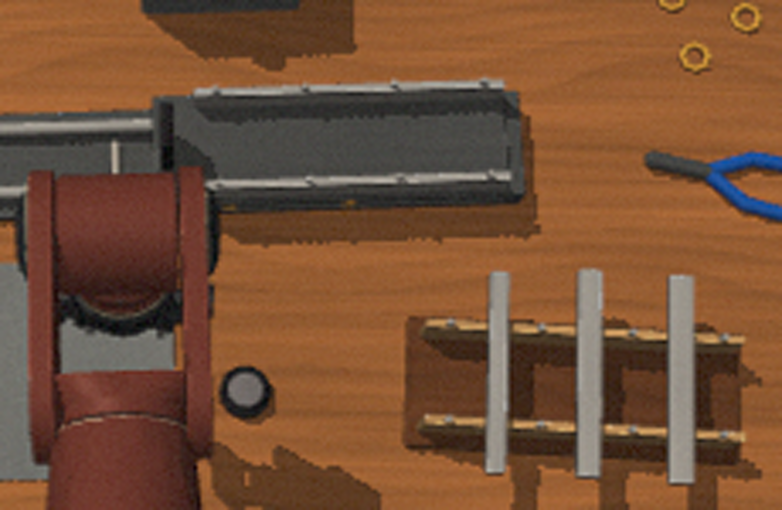

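All three bars lie square on the rest, at crop x≈498, 590 and 681. The empty carrier is still at the right-hand station, with its ridge end unchanged at (503,84).

```bash
python3 -c "
from plant import *
print(job_done())"
```

```text
the job is handed in; nothing more can be done
None
```

The job is handed in, with no verdict returned: the carrier was loaded, slid to the middle station, the button pressed to its end stop, the carrier taken to the right-hand station, and in the last picture all three bars lay square across the wooden rest with the carrier still there.

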